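# Brush out turned pots at the extraction grille

## Task

Stand every turned wooden pot from the cork mat upright on the grey extraction grille, inside its lip, and click the selector on the blue console to the yellow mark; with it left there, take the long brush and brush out the pots from the palest wood to the darkest, in each pushing the brush right down to the floor of the pot, drawing it up to the mouth and pushing it down to the floor again. Then hang the brush upright in its stand, click the selector back to the white mark (off) and stand the pots back upright on the cork mat. Leave the other things on the bench alone.

Things in the scene. Friction and masses are not known exactly. Their poses are not given: they have to be found in the camera images.
- selector (a joint): Black selector knob on the blue console, in rad; grows clockwise seen from above; four detents 0.6 rad apart: 0 = white mark (off), 0.6 = green, 1.2 = yellow, 1.8 = red, with stops just past the ends (-0.03 and 1.83). When let go it clicks into the nearest detent, unless left about halfway between two; turning takes up to about 0.16 N m.
- selector_grip (a point): On the knob's axis, 78 mm above the bench, 7 mm below the top of the knob's grip bar. The bar is 42 mm long, 14 mm wide and 32 mm high above a disc of 44 mm diameter; it stands 53 to 85 mm above the bench, and its white line points at the selected mark.
- console: Blue selector console, fixed, 120 x 120 x 45 mm high; origin under its centre, z up. The white mark lies on its -x side and at joint 0 the bar lies along its x axis; at joint value q the bar has turned by -q about z (the line then points at angle pi - q in the console's frame). The coloured marks are dots 45 mm from the axis.
- tray: Grey extraction grille, fixed, 150 (x) x 310 (y) mm; origin under its centre, z up. Its slotted floor is 18 mm above the bench, and a lip round it stands 30 mm above the bench; inside the lip 140 x 300 mm. A duct stub sticks out 110 mm on its +x side.
- mat: Cork mat, fixed, 300 (x) x 280 (y) x 4 mm; origin under its centre, z up. The pots start on it.
- stand: Wooden tube stand of the brush, fixed, origin under its centre: foot 90 mm in diameter, tube 70 mm outside, 44 mm inside, open top at 125 mm height.
- brush: Long pot brush, 200 mm, origin at the centre of its tip, z along it towards the handle: bristle head (rigid) 34 mm diameter from 0 to 72 mm, thin stem, black guard disc 64 mm diameter from 115 to 121 mm, round pale wooden handle 18 mm diameter from 121 to 200 mm. 0.08 to 0.17 kg. At the start it hangs upright in the stand, the guard disc resting on the tube's top, the tip 10 mm above the bench.
- pot_light: Turned pale wooden pot, an upright open cylinder 62 mm outside, 52 mm inside, 95 mm high, floor 8 mm thick, about 0.11 to 0.22 kg; origin under its centre, z up. Best gripped across its outside about 75 mm above its foot (lower down the gripper may press on the rim). May be absent.
- pot_mid: Turned red-brown wooden pot, an upright open cylinder 62 mm outside, 52 mm inside, 95 mm high, floor 8 mm thick, about 0.11 to 0.22 kg; origin under its centre, z up. Best gripped across its outside about 75 mm above its foot (lower down the gripper may press on the rim). May be absent.
- pot_dark: Turned dark wooden pot, an upright open cylinder 62 mm outside, 52 mm inside, 95 mm high, floor 8 mm thick, about 0.11 to 0.22 kg; origin under its centre, z up. Best gripped across its outside about 75 mm above its foot (lower down the gripper may press on the rim). May be absent.
- blank: Bystander: wooden blank, 60 x 100 x 35 mm; origin under it.
- mallet: Bystander: turned wooden mallet lying down, 200 mm long, 66 mm high; origin under it.
- sander: Bystander: red sanding block, 70 x 110 x 30 mm; origin under it.
- knife: Bystander: carving knife with a black handle lying flat, 180 mm long, 14 mm high; origin under it.
Things that resemble listed ones, but are neither listed nor needed, are in the scene too. Leave any pink or turquoise look-alike of the stand alone.

How it is judged:
By the outcome, as a careful person would: the job done as asked, in the order asked, and still so for the second after the job is handed in, with the robot touching nothing.
Of pot_light, pot_mid, pot_dark only 2 to 3 are there at a start; the rules pass over those that are not, and their reading is None.
At some moment in a run one of pot_light, pot_mid, pot_dark may be knocked a few centimetres aside while the robot is not near it.
It also fails if it takes over 210 s, if anything falls off the work surface, if the arm or the gripper's body presses on something with over 40 N, if the wrist force passes 120 N, or if a joint passes its speed limit or range.

## Robot

A 6-joint arm with a two-finger parallel gripper is mounted at the origin on the work surface. World frame = base frame: x ahead of the robot, y to its left, z up, the work surface at z = 0. Lengths are in m, angles in degrees, forces in N, time in s.
With the tool pointing down it reaches from about 0.35 to 0.875 m from the base axis. Payload 4.2 kg.
Tool frame: the origin (TCP) lies between the finger pads; the fingertips stand 14 mm ahead of it and the grasp point (between the pads) lies 5 mm behind it; z points along the fingers, y is the line along which they close (so a half turn about z gives the same grasp; the last joint's range is limited). The gripper opens to 87 mm and grips with 3 to 60 N. Pads are 19 mm wide; open, the fingers measure 117 mm over their backs; the gripper's body (75 mm by 190 mm) begins 51 mm behind the grasp point.
Start: joints at [-56.86, 22.042, 0.453, 0, -68.411, -14.817], TCP at [0.197, -0.593, 0.237] pointing down, gripper open.
Joint ranges: [-179.83, 179.83], [-69.29, 118.12], [-61.27, 80.66], [-181.25, 117.63], [-171.15, -9.14], [-177.46, 177.46]. Speed limits (degrees/s): [159.86, 159.86, 180, 180, 180, 180].

## Interface

Orientations are given as a 3x3 rotation matrix whose columns are the frame's x, y, z axes.
In Python, from station import * gives the robot as it stands. The module is installed in compiled form; this text tells all that it offers.
- The arm moves only by the tool play_rows, never from a script. Its argument "steps" is a list of rows, each an object of numbers: "ax", "ay", "az": the turn, a rotation vector about the tool's x, y, z in degrees; "dx", "dy", "dz": the shift along the tool's x, y, z in mm; "claw": the finger opening in mm, from 0 to 87. A call has 1 to 20 rows; each row shifts and turns the commanded pose from where the row before left it, along the tool's axes as they then stand; what a row does not reach is not made up. A row lasts 1/10 s, in which the tool goes at most 50 mm and 8.59 degrees, less where a joint would pass 70% of its speed; a pose out of reach is approached as far as the arm can. A call with a gripper value outside its range is refused whole. The fingers move at their own pace and stop on an object; the grip force is fixed at half the most. Time passes only in rows, so rows that do not move let the fingers close. It gives the time, the measured TCP pose, the force, the opening and the grip force at its end, in the units of the state.
- sense(): the state, without advancing time (a new reading comes with each control period).
- capture(name): name is "scene" or "top"; returns a dict with "frame" (384x512x3 uint8, blue, green, red), "range_z" (384x512 float32, m along the optical axis (not along the pixel's ray), 0 where there is no reading), "fx", "fy", "cx", "cy" (pixels), "xyz" and "rotation" of the camera in the world. Camera axes: x right, y down, z forward; pixel columns grow to the right and rows downward; lengths in m; the calibration is good to about 2 mm. A picture is of the moment at which its call begins.
- finish_job(): hands the job in; it is judged then, once.
The state is a dict: "time_s": time; "joints": joint angles; "joint_velocities": joint speeds; "effort": joint torques, N m; "tcp_pos": TCP position; "ee_rot": TCP orientation; "wrist_force": force on the tool from outside, world axes, zero at the start; "moment": the same for the moment, N m; "gripper_width": opening from 0.0 (shut) to 1.0 (fully open); "gripper_force": force on a finger pad.
Only numpy, scipy, OpenCV 4.12 (cv2) and the standard library are available. Lean on these libraries where they do the work, as an engineer would, in place of code of your own. Each camera call takes 0.05 s, during which the arm holds its last target. There are 200 camera calls.

## Working session

There is one attempt and no reset: what is moved stays moved. The work goes in short steps, Python scripts to look and compute and a tool call to move; the robot and the scene stay as the last step left them, time stands still between calls to the robot, and variables do not carry over. Pictures are saved under pics/ and viewed, at most 14 in all, crops included, and the job is handed in when it is done.

Besides the shell and the picture viewer there is one more tool, called after "Request:" as name([rows], argument=value, ...), one row to a line, values as JSON. play_rows: Moves the arm, as the interface text tells. Its arguments: {"type":"object","properties":{"steps":{"type":"array"}},"required":["steps"]}

```bash
mkdir -p pics; cat > h.py <<'E'
import numpy as np, cv2
from station import *
def world(c,u,v,z=None):
    """pixel -> world by depth, or onto plane z"""
    R=np.array(c["rotation"]);o=np.array(c["xyz"])
    d=R@np.array([(u-c["cx"])/c["fx"],(v-c["cy"])/c["fy"],1.0])
    t=c["range_z"][int(v),int(u)] if z is None else (z-o[2])/d[2]
    return o+t*d
def cloud(c):
    v,u=np.mgrid[:384,:512]
    R=np.array(c["rotation"]);Z=c["range_z"]
    P=np.stack([(u-c["cx"])/c["fx"]*Z,(v-c["cy"])/c["fy"]*Z,Z],-1)
    return P@R.T+np.array(c["xyz"])
E
python3 - <<'E'
from h import *
s=sense();print(s)
for n in("scene","top"):
    c=capture(n);np.save(n+"0.npy",c,allow_pickle=True)
    cv2.imwrite(f"pics/{n}0.png",cv2.resize(c["frame"],(800,600)))
    print(n,c["fx"],c["cx"],c["cy"],c["xyz"],c["rotation"])
E
```

```text
{'time_s': 0.0, 'joints': array([-5.68599938e+01,  2.20899229e+01,  3.78781570e-01, -2.74792181e-02,
       -6.84117884e+01, -1.48168494e+01]), 'joint_velocities': array([-0.06198217, -0.01645752, -0.08662895,  0.05617421,  0.13152142,
        0.05509409]), 'effort': array([-2.58158880e-04, -3.90661597e+01,  1.87407428e+01,  4.21998605e+00,
        1.10066874e-02, -2.10682438e-04]), 'tcp_pos': array([ 0.19631512, -0.59275536,  0.23546551]), 'ee_rot': array([[-9.49354060e-01, -3.14207304e-01, -7.99490756e-04],
       [-3.14208299e-01,  9.49351875e-01,  2.04029652e-03],
       [ 1.17921980e-04,  2.18817041e-03, -9.99997599e-01]]), 'wrist_force': array([-0.51990979,  0.18950225,  0.2192    ]), 'moment': array([ 0.05569801,  0.02323631, -0.01217674]), 'gripper_force': 0.0, 'gripper_width': 1.0024471134018138}
scene 429.94393809200744 256.0297268762692 193.0031157688242 [1.04748205 0.80655985 1.13118783] [[-0.86521223  0.38283256 -0.32380089]
 [ 0.50138748  0.66610354 -0.5521926 ]
 [ 0.00428761 -0.64011351 -0.76826839]]
top 376.2065968870657 252.74501577363873 192.23572606629344 [0.37881164 0.04118344 1.35914425] [[-0.018638   -0.98622083  0.16438095]
 [-0.99979364  0.01971263  0.00490846]
 [-0.0080812  -0.16425555 -0.98638472]]
```

View pics/scene0.png

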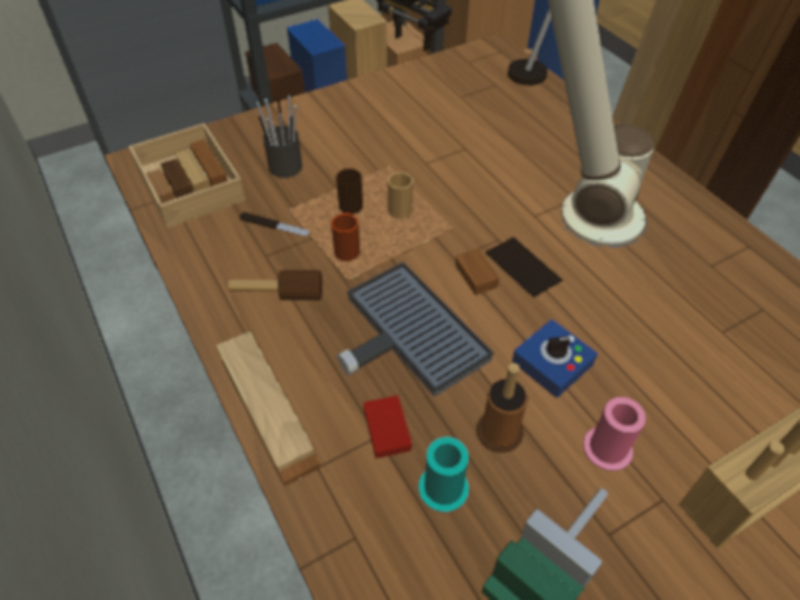

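View pics/top0.png

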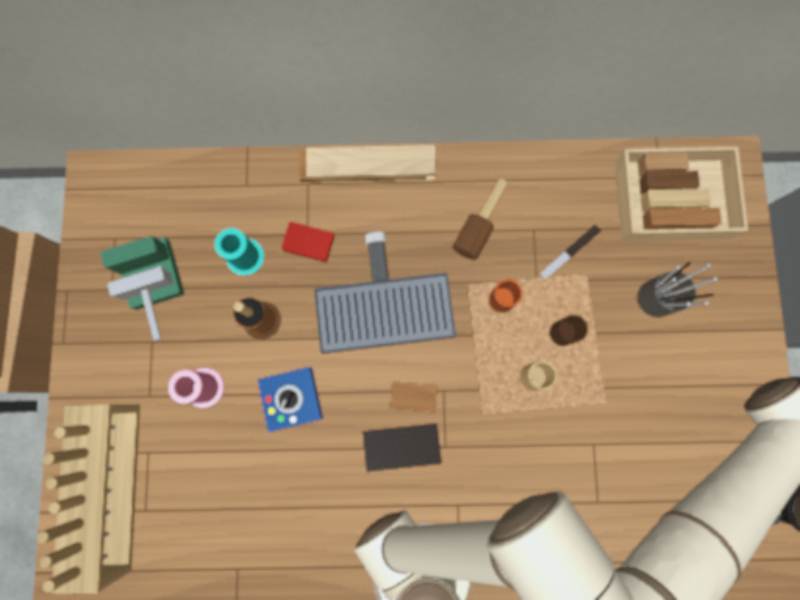

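The scene view shows three pots on the mat: light (400,195), red-brown (346,237) and dark (349,190). It also shows the grille, the blue console (555,355) and the brush in the wooden stand (503,415). The pink (615,430) and turquoise (445,470) stands are look-alikes to leave alone. Next I measure.

```bash
cat >> h.py <<'E'
def circ(P,c0,r,z0,z1):
    m=(np.hypot(P[...,0]-c0[0],P[...,1]-c0[1])<r)&(P[...,2]>z0)&(P[...,2]<z1)
    q=P[m][:,:2].astype(np.float32)
    if len(q)<4: return None
    # least-squares circle through the convex hull
    (x,y),rr=cv2.minEnclosingCircle((q-np.float32(c0))*1000)
    return np.round([c0[0]+x/1000,c0[1]+y/1000,rr/1000,len(q)],4)
E
python3 - <<'E'
from h import *
S={n:np.load(n+"0.npy",allow_pickle=True).item() for n in("scene","top")}
C={n:cloud(S[n]) for n in S}
t=S["top"]
for n,(u,v) in dict(light=(538,377),mid=(505,294),dark=(568,330)).items():
    g=world(t,u*.64,v*.64,.09)[:2]
    print(n,g,[circ(C[k],g,.055,.088,.106) for k in C])
g=world(t,250*.64,315*.64,.13)[:2]
for z0,z1 in((.118,.14),(.15,.2),(.2,.22),(.04,.11)): print("brush",g,[circ(C[k],g,.06,z0,z1) for k in C])
g=world(t,288*.64,400*.64,.06)[:2]
for z0,z1 in((.06,.095),(.08,.095)): print("knob",[circ(C[k],g,.05,z0,z1) for k in C])
def rect(m,P,lab):
    q=P[m][:,:2].astype(np.float32);(c,s,a)=cv2.minAreaRect(q*1000);print(lab,np.round(c,1),np.round(s,1),round(a,2),len(q))
for k in C:
    P=C[k];f=S[k]["frame"].astype(int)
    b=(f[...,0]>f[...,2]+50)&(f[...,0]>f[...,1]+25)&(abs(P[...,2]-.045)<.006)&(P[...,0]<.75)&(P[...,0]>.1)
    rect(b,P,k+" console")
    c0=world(t,385*.64,313*.64,.02)
    m=(abs(P[...,2]-.0285)<.006)&(np.hypot(P[...,0]-c0[0],P[...,1]-c0[1])<.2)&(abs(f[...,0]-f[...,2])<60)&(f[...,0]>=f[...,2]-5)
    rect(m,P,k+" tray")
for n,(u,v) in dict(red=(268,400),yel=(271,411),grn=(281,419),wht=(292,420)).items(): print(n,world(t,u*.64,v*.64,.046))
for n,(u,v) in dict(a=(470,285),b=(588,276),c=(605,402),d=(483,412),t0=(317,289),t1=(447,275),t2=(454,336),t3=(321,351)).items(): print(n,world(t,u*.64,v*.64,.004 if n in'abcd' else .03).round(3))
f=t["frame"][215:290,155:220]; a=cv2.resize(f,None,fx=6,fy=6,interpolation=cv2.INTER_CUBIC)
f=S["scene"]["frame"][195:300,290:395]; b=cv2.resize(f,(450,450),interpolation=cv2.INTER_CUBIC)
cv2.imwrite("pics/crop1.png",np.hstack([a[:450,:345],b]))
E
```

```text
light [ 0.41812053 -0.25529757] [array([ 4.234e-01, -2.590e-01,  3.550e-02,  9.200e+01]), array([ 4.222e-01, -2.613e-01,  3.170e-02,  1.060e+02])]
mid [ 0.59963025 -0.19375224] [array([ 6.047e-01, -1.950e-01,  3.400e-02,  1.090e+02]), array([ 6.011e-01, -1.981e-01,  3.100e-02,  9.800e+01])]
dark [ 0.51778548 -0.3260369 ] [array([ 5.227e-01, -3.323e-01,  3.360e-02,  8.700e+01]), array([ 5.212e-01, -3.338e-01,  3.120e-02,  1.040e+02])]
brush [0.55840244 0.35438198] [array([5.694e-01, 3.638e-01, 3.510e-02, 4.080e+02]), array([5.648e-01, 3.611e-01, 3.510e-02, 2.850e+02])]
brush [0.55840244 0.35438198] [array([5.691e-01, 3.626e-01, 8.800e-03, 7.100e+01]), array([5.635e-01, 3.573e-01, 7.900e-03, 2.400e+01])]
brush [0.55840244 0.35438198] [array([5.684e-01, 3.612e-01, 9.800e-03, 4.900e+01]), array([5.654e-01, 3.597e-01, 9.600e-03, 3.300e+01])]
brush [0.55840244 0.35438198] [array([5.702e-01, 3.659e-01, 3.480e-02, 3.190e+02]), array([5.606e-01, 3.537e-01, 3.350e-02, 1.030e+02])]
knob [array([3.857e-01, 2.915e-01, 2.190e-02, 1.050e+02]), array([3.827e-01, 2.872e-01, 2.060e-02, 6.800e+01])]
knob [array([3.860e-01, 2.916e-01, 1.820e-02, 4.400e+01]), array([3.824e-01, 2.867e-01, 2.050e-02, 5.300e+01])]
scene console [386.4 291.3] [116.7 118.4] 12.1 721
scene tray [632.7  84.7] [255.9 309.2] 6.11 447
top console [382.7 286.9] [115.9 117.3] 12.56 763
top tray [619.   77.9] [236.6 304.2] 5.8 470
red [0.38042993 0.33184525 0.046     ]
yel [0.35643967 0.32483324 0.046     ]
grn [0.33876887 0.30257783 0.046     ]
wht [0.33617276 0.27838643 0.046     ]
a [ 0.638 -0.129  0.004]
b [ 0.654 -0.406  0.004]
c [ 0.362 -0.424  0.004]
d [ 0.345 -0.147  0.004]
t0 [0.63  0.227 0.03 ]
t1 [ 0.657 -0.073  0.03 ]
t2 [ 0.516 -0.085  0.03 ]
t3 [0.488 0.217 0.03 ]
```

View pics/crop1.png

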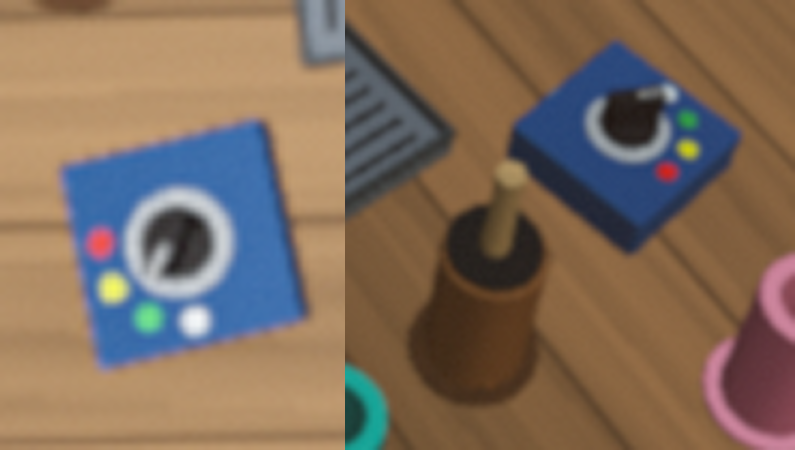

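The pots, grille and console agree in both views to about 4 mm. The knob line seems to point at green rather than white, so I'll measure its angle when I get there. I start with the light pot: first turn the tool to yaw -90, so dx=-Δy, dy=-Δx and dz=-Δz, then travel.

Request:
play_rows([
  {"az": -8,"claw": 87},
  {"az": -8},
  {"az": -8},
  {"az": -8},
  {"az": -8},
  {"az": -8},
  {"az": -8},
  {"az": -8},
  {"az": -7.7},
  {"dx": -37,"dy": -25},
  {"dx": -37,"dy": -25},
  {"dx": -37,"dy": -25},
  {"dx": -37,"dy": -25},
  {"dx": -37,"dy": -25},
  {"dx": -37,"dy": -25},
  {"dx": -37,"dy": -25},
  {"dx": -37,"dy": -25},
  {"dx": -37,"dy": -26},
  {},
])

```text
invalid input at $.steps[0]: expected keys ax, ay, az, dx, dy, dz, claw
```

```bash
cat >> h.py <<'E'
def to(p,yaw=None):
    """tool-frame mm (and az degrees) from the measured pose to world target p"""
    s=sense();R=np.array(s["ee_rot"])
    print("t",round(s["time_s"],1),"tcp",np.round(s["tcp_pos"],4),"yaw",np.round(np.degrees(np.arctan2(R[1,0],R[0,0])),1),"F",np.round(s["wrist_force"],1),"w",np.round(s["gripper_width"]*87,1),"j",np.round(s["joints"]))
    if p is not None: print(" delta tool mm",np.round(1000*R.T@(np.array(p)-s["tcp_pos"]),1))
E
python3 - <<'E'
from h import *
to([.4228,-.260,.074])
S={n:capture(n) for n in("scene","top")}
ax=np.array([.3845,.289])
for k in S:
    P=cloud(S[k]);
    m=(np.hypot(P[...,0]-ax[0],P[...,1]-ax[1])<.035)&(P[...,2]>.078)&(P[...,2]<.095)
    q=P[m][:,:2].astype(np.float32)*1000
    vx,vy,x,y=cv2.fitLine(q,cv2.DIST_L2,0,.01,.01).ravel();print(k,len(q),np.degrees(np.arctan2(vy,vx)),x,y,cv2.minAreaRect(q))
    for n,g in dict(light=(.4228,-.26),mid=(.603,-.1965),dark=(.522,-.333)).items(): print(n,circ(P,g,.05,.088,.106))
E
```

```text
t 0.1 tcp [ 0.1963 -0.5928  0.2356] yaw -161.7 F [ 0.6  0.4 -0.1] w 86.8 j [-57.  22.   0.  -0. -68. -15.]
 delta tool mm [-319.6  244.5  162. ]
scene 56 -21.565504 387.22626 291.58286 ((386.2244567871094, 291.02252197265625), (14.749065399169922, 39.111297607421875), 73.5601577758789)
light [ 4.259e-01 -2.559e-01  3.320e-02  9.000e+01]
mid [ 6.030e-01 -1.953e-01  3.270e-02  1.080e+02]
dark [ 5.225e-01 -3.283e-01  3.390e-02  9.100e+01]
top 56 -21.147665 382.5528 287.2715 ((382.59844970703125, 288.40740966796875), (14.914557456970215, 40.705135345458984), 67.14623260498047)
light [ 4.220e-01 -2.614e-01  3.140e-02  1.060e+02]
mid [ 5.998e-01 -1.982e-01  3.160e-02  1.000e+02]
dark [ 5.214e-01 -3.335e-01  3.130e-02  1.080e+02]
```

The bar lies at -21.4°, so the selector starts at green. Every row needs all its keys, so I resend the move in full.

Request:
play_rows([
  {"ax": 0,"ay": 0,"az": -8,"dx": 0,"dy": 0,"dz": 0,"claw": 87},
  {"ax": 0,"ay": 0,"az": -8,"dx": 0,"dy": 0,"dz": 0,"claw": 87},
  {"ax": 0,"ay": 0,"az": -8,"dx": 0,"dy": 0,"dz": 0,"claw": 87},
  {"ax": 0,"ay": 0,"az": -8,"dx": 0,"dy": 0,"dz": 0,"claw": 87},
  {"ax": 0,"ay": 0,"az": -8,"dx": 0,"dy": 0,"dz": 0,"claw": 87},
  {"ax": 0,"ay": 0,"az": -8,"dx": 0,"dy": 0,"dz": 0,"claw": 87},
  {"ax": 0,"ay": 0,"az": -8,"dx": 0,"dy": 0,"dz": 0,"claw": 87},
  {"ax": 0,"ay": 0,"az": -8,"dx": 0,"dy": 0,"dz": 0,"claw": 87},
  {"ax": 0,"ay": 0,"az": -7.7,"dx": 0,"dy": 0,"dz": 0,"claw": 87},
  {"ax": 0,"ay": 0,"az": 0,"dx": -37,"dy": -25,"dz": 0,"claw": 87},
  {"ax": 0,"ay": 0,"az": 0,"dx": -37,"dy": -25,"dz": 0,"claw": 87},
  {"ax": 0,"ay": 0,"az": 0,"dx": -37,"dy": -25,"dz": 0,"claw": 87},
  {"ax": 0,"ay": 0,"az": 0,"dx": -37,"dy": -25,"dz": 0,"claw": 87},
  {"ax": 0,"ay": 0,"az": 0,"dx": -37,"dy": -25,"dz": 0,"claw": 87},
  {"ax": 0,"ay": 0,"az": 0,"dx": -37,"dy": -25,"dz": 0,"claw": 87},
  {"ax": 0,"ay": 0,"az": 0,"dx": -37,"dy": -25,"dz": 0,"claw": 87},
  {"ax": 0,"ay": 0,"az": 0,"dx": -37,"dy": -25,"dz": 0,"claw": 87},
  {"ax": 0,"ay": 0,"az": 0,"dx": -37,"dy": -26,"dz": 0,"claw": 87},
  {"ax": 0,"ay": 0,"az": 0,"dx": 0,"dy": 0,"dz": 0,"claw": 87},
])

```text
time_s: 2.1
tcp_pos: [0.4248, -0.2568, 0.2367]
ee_rot: [[0.007, -1.0, 0.001], [-1.0, -0.007, 0.0], [-0.0, -0.001, -1.0]]
wrist_force: [0.4, 0.6, 0.9]
gripper_width: 0.999
gripper_force: 0.0
```

```bash
python3 - <<'E'
from h import *
to([.423,-.260,.074])
E
```

```text
t 2.1 tcp [ 0.4248 -0.2568  0.2367] yaw -89.6 F [0.4 0.6 0.9] w 86.9 j [-12.   9. -17.  -0. -63.  13.]
 delta tool mm [  3.2   2.  162.7]
```

Request:
play_rows([
  {"ax": 0,"ay": 0,"az": 0,"dx": 3,"dy": 2,"dz": 40,"claw": 87},
  {"ax": 0,"ay": 0,"az": 0,"dx": 0,"dy": 0,"dz": 40,"claw": 87},
  {"ax": 0,"ay": 0,"az": 0,"dx": 0,"dy": 0,"dz": 40,"claw": 87},
  {"ax": 0,"ay": 0,"az": 0,"dx": 0,"dy": 0,"dz": 28,"claw": 87},
  {"ax": 0,"ay": 0,"az": 0,"dx": 0,"dy": 0,"dz": 15,"claw": 87},
  {"ax": 0,"ay": 0,"az": 0,"dx": 0,"dy": 0,"dz": 0,"claw": 50},
  {"ax": 0,"ay": 0,"az": 0,"dx": 0,"dy": 0,"dz": 0,"claw": 50},
  {"ax": 0,"ay": 0,"az": 0,"dx": 0,"dy": 0,"dz": 0,"claw": 50},
  {"ax": 0,"ay": 0,"az": 0,"dx": 0,"dy": 0,"dz": 0,"claw": 50},
  {"ax": 0,"ay": 0,"az": 0,"dx": 0,"dy": 0,"dz": 0,"claw": 50},
  {"ax": 0,"ay": 0,"az": 0,"dx": 0,"dy": 0,"dz": -15,"claw": 50},
  {"ax": 0,"ay": 0,"az": 0,"dx": 0,"dy": 0,"dz": -30,"claw": 50},
  {"ax": 0,"ay": 0,"az": 0,"dx": 0,"dy": 0,"dz": -40,"claw": 50},
  {"ax": 0,"ay": 0,"az": 0,"dx": 0,"dy": 0,"dz": -40,"claw": 50},
  {"ax": 0,"ay": 0,"az": 0,"dx": 0,"dy": 0,"dz": -25,"claw": 50},
  {"ax": 0,"ay": 0,"az": 0,"dx": 0,"dy": 0,"dz": 0,"claw": 50},
])

```text
time_s: 3.7
tcp_pos: [0.4218, -0.2638, 0.2276]
ee_rot: [[0.001, -1.0, 0.008], [-1.0, -0.001, -0.003], [0.003, -0.008, -1.0]]
wrist_force: [0.2, 0.3, -1.8]
gripper_width: 0.709
gripper_force: 30.1
```

```bash
python3 - <<'E'
from h import *
to([.566,.173,.089])
E
```

```text
t 3.7 tcp [ 0.4218 -0.2638  0.2276] yaw -90.0 F [ 0.2  0.3 -1.8] w 61.7 j [-13.  10. -18.   0. -62.  13.]
 delta tool mm [-437.  -143.5  138.6]
```

Request:
play_rows([
  {"ax": 0,"ay": 0,"az": 0,"dx": -20,"dy": -6,"dz": 0,"claw": 50},
  {"ax": 0,"ay": 0,"az": 0,"dx": -38,"dy": -12.5,"dz": 0,"claw": 50},
  {"ax": 0,"ay": 0,"az": 0,"dx": -38,"dy": -12.5,"dz": 0,"claw": 50},
  {"ax": 0,"ay": 0,"az": 0,"dx": -38,"dy": -12.5,"dz": 0,"claw": 50},
  {"ax": 0,"ay": 0,"az": 0,"dx": -38,"dy": -12.5,"dz": 0,"claw": 50},
  {"ax": 0,"ay": 0,"az": 0,"dx": -38,"dy": -12.5,"dz": 0,"claw": 50},
  {"ax": 0,"ay": 0,"az": 0,"dx": -38,"dy": -12.5,"dz": 0,"claw": 50},
  {"ax": 0,"ay": 0,"az": 0,"dx": -38,"dy": -12.5,"dz": 0,"claw": 50},
  {"ax": 0,"ay": 0,"az": 0,"dx": -38,"dy": -12.5,"dz": 0,"claw": 50},
  {"ax": 0,"ay": 0,"az": 0,"dx": -38,"dy": -12.5,"dz": 0,"claw": 50},
  {"ax": 0,"ay": 0,"az": 0,"dx": -38,"dy": -12.5,"dz": 0,"claw": 50},
  {"ax": 0,"ay": 0,"az": 0,"dx": -37,"dy": -12.5,"dz": 0,"claw": 50},
  {"ax": 0,"ay": 0,"az": 0,"dx": 0,"dy": 0,"dz": 20,"claw": 50},
  {"ax": 0,"ay": 0,"az": 0,"dx": 0,"dy": 0,"dz": 35,"claw": 50},
  {"ax": 0,"ay": 0,"az": 0,"dx": 0,"dy": 0,"dz": 35,"claw": 50},
  {"ax": 0,"ay": 0,"az": 0,"dx": 0,"dy": 0,"dz": 30,"claw": 50},
  {"ax": 0,"ay": 0,"az": 0,"dx": 0,"dy": 0,"dz": 10,"claw": 50},
  {"ax": 0,"ay": 0,"az": 0,"dx": 0,"dy": 0,"dz": 0,"claw": 50},
])

```text
time_s: 5.5
tcp_pos: [0.5622, 0.173, 0.0917]
ee_rot: [[0.0, -1.0, -0.005], [-1.0, -0.0, -0.003], [0.003, 0.005, -1.0]]
wrist_force: [0.3, 0.9, -1.0]
gripper_width: 0.711
gripper_force: 30.1
```

```bash
python3 - <<'E'
from h import *
to([.566,.173,.089])
E
```

```text
t 5.5 tcp [0.5622 0.173  0.0917] yaw -90.0 F [ 0.3  0.9 -1. ] w 61.8 j [ 33.  27. -15.  -0. -48. -33.]
 delta tool mm [-0.  -3.8  2.7]
```

Request:
play_rows([
  {"ax": 0,"ay": 0,"az": 0,"dx": 0,"dy": -2,"dz": 2,"claw": 50},
  {"ax": 0,"ay": 0,"az": 0,"dx": 0,"dy": 0,"dz": 1,"claw": 50},
  {"ax": 0,"ay": 0,"az": 0,"dx": 0,"dy": 0,"dz": 0,"claw": 87},
  {"ax": 0,"ay": 0,"az": 0,"dx": 0,"dy": 0,"dz": 0,"claw": 87},
  {"ax": 0,"ay": 0,"az": 0,"dx": 0,"dy": 0,"dz": 0,"claw": 87},
  {"ax": 0,"ay": 0,"az": 0,"dx": 0,"dy": 0,"dz": -20,"claw": 87},
  {"ax": 0,"ay": 0,"az": 0,"dx": 0,"dy": 0,"dz": -40,"claw": 87},
  {"ax": 0,"ay": 0,"az": 0,"dx": 0,"dy": 0,"dz": -40,"claw": 87},
  {"ax": 0,"ay": 0,"az": 0,"dx": 0,"dy": 0,"dz": -40,"claw": 87},
  {"ax": 0,"ay": 0,"az": 0,"dx": 37,"dy": -4,"dz": 0,"claw": 87},
  {"ax": 0,"ay": 0,"az": 0,"dx": 37,"dy": -4,"dz": 0,"claw": 87},
  {"ax": 0,"ay": 0,"az": 0,"dx": 37,"dy": -4,"dz": 0,"claw": 87},
  {"ax": 0,"ay": 0,"az": 0,"dx": 37,"dy": -4,"dz": 0,"claw": 87},
  {"ax": 0,"ay": 0,"az": 0,"dx": 37,"dy": -4,"dz": 0,"claw": 87},
  {"ax": 0,"ay": 0,"az": 0,"dx": 37,"dy": -4,"dz": 0,"claw": 87},
  {"ax": 0,"ay": 0,"az": 0,"dx": 37,"dy": -4,"dz": 0,"claw": 87},
  {"ax": 0,"ay": 0,"az": 0,"dx": 37,"dy": -4,"dz": 0,"claw": 87},
  {"ax": 0,"ay": 0,"az": 0,"dx": 37,"dy": -4,"dz": 0,"claw": 87},
  {"ax": 0,"ay": 0,"az": 0,"dx": 37,"dy": -4,"dz": 0,"claw": 87},
  {"ax": 0,"ay": 0,"az": 0,"dx": 0,"dy": 0,"dz": 0,"claw": 87},
])

```text
time_s: 7.5
tcp_pos: [0.6057, -0.2, 0.2304]
ee_rot: [[-0.005, -1.0, 0.0], [-1.0, 0.005, -0.001], [0.001, -0.0, -1.0]]
wrist_force: [-0.5, 0.2, -0.5]
gripper_width: 1.003
gripper_force: 0.0
```

```bash
cat >> h.py <<'E'
def pots(G,z0=.088,z1=.125,r=.055):
    for k in("scene","top"):
        P=cloud(capture(k))
        for n,g in G.items(): print(k,n,circ(P,g,r,z0,z1))
E
python3 - <<'E'
from h import *
to([.6025,-.1965,.074])
pots(dict(light=(.566,.173),mid=(.603,-.1965),dark=(.522,-.333)))
E
```

```text
t 7.5 tcp [ 0.6057 -0.2     0.2304] yaw -90.3 F [-0.5  0.2 -0.5] w 87.2 j [ -4.  24.   2.   0. -68.   3.]
 delta tool mm [ -3.6   3.3 156.4]
scene light [5.677e-01 1.777e-01 3.300e-02 2.460e+02]
scene mid [ 6.038e-01 -1.940e-01  3.180e-02  1.050e+02]
scene dark [ 5.219e-01 -3.305e-01  3.390e-02  7.900e+01]
top light [5.639e-01 1.758e-01 3.060e-02 1.210e+02]
top mid [ 6.006e-01 -1.981e-01  3.080e-02  5.500e+01]
top dark [ 5.208e-01 -3.339e-01  3.170e-02  1.080e+02]
```

Request:
play_rows([
  {"ax": 0,"ay": 0,"az": 0,"dx": -3.5,"dy": 3.5,"dz": 40,"claw": 87},
  {"ax": 0,"ay": 0,"az": 0,"dx": 0,"dy": 0,"dz": 40,"claw": 87},
  {"ax": 0,"ay": 0,"az": 0,"dx": 0,"dy": 0,"dz": 40,"claw": 87},
  {"ax": 0,"ay": 0,"az": 0,"dx": 0,"dy": 0,"dz": 24,"claw": 87},
  {"ax": 0,"ay": 0,"az": 0,"dx": 0,"dy": 0,"dz": 12,"claw": 87},
  {"ax": 0,"ay": 0,"az": 0,"dx": 0,"dy": 0,"dz": 0,"claw": 50},
  {"ax": 0,"ay": 0,"az": 0,"dx": 0,"dy": 0,"dz": 0,"claw": 50},
  {"ax": 0,"ay": 0,"az": 0,"dx": 0,"dy": 0,"dz": 0,"claw": 50},
  {"ax": 0,"ay": 0,"az": 0,"dx": 0,"dy": 0,"dz": 0,"claw": 50},
  {"ax": 0,"ay": 0,"az": 0,"dx": 0,"dy": 0,"dz": 0,"claw": 50},
  {"ax": 0,"ay": 0,"az": 0,"dx": 0,"dy": 0,"dz": -15,"claw": 50},
  {"ax": 0,"ay": 0,"az": 0,"dx": 0,"dy": 0,"dz": -30,"claw": 50},
  {"ax": 0,"ay": 0,"az": 0,"dx": 0,"dy": 0,"dz": -40,"claw": 50},
  {"ax": 0,"ay": 0,"az": 0,"dx": 0,"dy": 0,"dz": -40,"claw": 50},
  {"ax": 0,"ay": 0,"az": 0,"dx": 0,"dy": 0,"dz": -31,"claw": 50},
  {"ax": 0,"ay": 0,"az": 0,"dx": 0,"dy": 0,"dz": 0,"claw": 50},
])

```text
time_s: 9.2
tcp_pos: [0.6047, -0.1933, 0.2365]
ee_rot: [[0.001, -1.0, 0.011], [-1.0, -0.001, -0.002], [0.002, -0.011, -1.0]]
wrist_force: [1.2, -0.8, -0.9]
gripper_width: 0.702
gripper_force: 29.5
```

```bash
python3 - <<'E'
from h import *
to([.574,.0735,.089])
E
```

```text
t 9.2 tcp [ 0.6047 -0.1933  0.2365] yaw -90.0 F [ 1.2 -0.8 -0.9] w 61.0 j [ -3.  23.   1.   0. -68.   3.]
 delta tool mm [-267.2   32.2  146.6]
```

Request:
play_rows([
  {"ax": 0,"ay": 0,"az": 0,"dx": -20,"dy": 4,"dz": 0,"claw": 50},
  {"ax": 0,"ay": 0,"az": 0,"dx": -38,"dy": 4,"dz": 0,"claw": 50},
  {"ax": 0,"ay": 0,"az": 0,"dx": -38,"dy": 4,"dz": 0,"claw": 50},
  {"ax": 0,"ay": 0,"az": 0,"dx": -38,"dy": 4,"dz": 0,"claw": 50},
  {"ax": 0,"ay": 0,"az": 0,"dx": -38,"dy": 4,"dz": 0,"claw": 50},
  {"ax": 0,"ay": 0,"az": 0,"dx": -38,"dy": 4,"dz": 0,"claw": 50},
  {"ax": 0,"ay": 0,"az": 0,"dx": -38,"dy": 4,"dz": 0,"claw": 50},
  {"ax": 0,"ay": 0,"az": 0,"dx": -19,"dy": 4,"dz": 0,"claw": 50},
  {"ax": 0,"ay": 0,"az": 0,"dx": 0,"dy": 0,"dz": 20,"claw": 50},
  {"ax": 0,"ay": 0,"az": 0,"dx": 0,"dy": 0,"dz": 38,"claw": 50},
  {"ax": 0,"ay": 0,"az": 0,"dx": 0,"dy": 0,"dz": 38,"claw": 50},
  {"ax": 0,"ay": 0,"az": 0,"dx": 0,"dy": 0,"dz": 35,"claw": 50},
  {"ax": 0,"ay": 0,"az": 0,"dx": 0,"dy": 0,"dz": 11,"claw": 50},
  {"ax": 0,"ay": 0,"az": 0,"dx": 0,"dy": 0,"dz": 0,"claw": 50},
])

```text
time_s: 10.6
tcp_pos: [0.5689, 0.0742, 0.0885]
ee_rot: [[0.001, -1.0, -0.003], [-1.0, -0.001, -0.001], [0.001, 0.003, -1.0]]
wrist_force: [-4.4, 0.6, 4.6]
gripper_width: 0.71
gripper_force: 29.6
```

```bash
python3 - <<'E'
from h import *
to([.574,.0735,.089])
E
```

```text
t 10.6 tcp [0.5689 0.0742 0.0885] yaw -89.9 F [-4.4  0.6  4.6] w 61.8 j [ 24.  26. -18.  -0. -47. -24.]
 delta tool mm [ 0.7 -5.1 -0.5]
```

Request:
play_rows([
  {"ax": 0,"ay": 0,"az": 0,"dx": 0,"dy": 0,"dz": 0,"claw": 87},
  {"ax": 0,"ay": 0,"az": 0,"dx": 0,"dy": 0,"dz": 0,"claw": 87},
  {"ax": 0,"ay": 0,"az": 0,"dx": 0,"dy": 0,"dz": 0,"claw": 87},
  {"ax": 0,"ay": 0,"az": 0,"dx": 0,"dy": 0,"dz": -20,"claw": 87},
  {"ax": 0,"ay": 0,"az": 0,"dx": 0,"dy": 0,"dz": -40,"claw": 87},
  {"ax": 0,"ay": 0,"az": 0,"dx": 0,"dy": 0,"dz": -40,"claw": 87},
  {"ax": 0,"ay": 0,"az": 0,"dx": 0,"dy": 0,"dz": -42,"claw": 87},
  {"ax": 0,"ay": 0,"az": 0,"dx": 37,"dy": 4,"dz": 0,"claw": 87},
  {"ax": 0,"ay": 0,"az": 0,"dx": 37,"dy": 4,"dz": 0,"claw": 87},
  {"ax": 0,"ay": 0,"az": 0,"dx": 37,"dy": 4,"dz": 0,"claw": 87},
  {"ax": 0,"ay": 0,"az": 0,"dx": 37,"dy": 4,"dz": 0,"claw": 87},
  {"ax": 0,"ay": 0,"az": 0,"dx": 37,"dy": 4,"dz": 0,"claw": 87},
  {"ax": 0,"ay": 0,"az": 0,"dx": 37,"dy": 4,"dz": 0,"claw": 87},
  {"ax": 0,"ay": 0,"az": 0,"dx": 37,"dy": 4,"dz": 0,"claw": 87},
  {"ax": 0,"ay": 0,"az": 0,"dx": 37,"dy": 5,"dz": 0,"claw": 87},
  {"ax": 0,"ay": 0,"az": 0,"dx": 37,"dy": 5,"dz": 0,"claw": 87},
  {"ax": 0,"ay": 0,"az": 0,"dx": 37,"dy": 5,"dz": 0,"claw": 87},
  {"ax": 0,"ay": 0,"az": 0,"dx": 36,"dy": 5,"dz": 0,"claw": 87},
  {"ax": 0,"ay": 0,"az": 0,"dx": 0,"dy": 0,"dz": 0,"claw": 87},
])

```text
time_s: 12.5
tcp_pos: [0.5214, -0.3353, 0.2299]
ee_rot: [[-0.005, -1.0, -0.001], [-1.0, 0.005, -0.0], [0.0, 0.001, -1.0]]
wrist_force: [0.4, 1.7, -0.2]
gripper_width: 1.002
gripper_force: 0.0
```

```bash
python3 - <<'E'
from h import *
to([.521,-.333,.074])
pots(dict(light=(.566,.173),mid=(.57,.0745),dark=(.522,-.333)))
E
```

```text
t 12.5 tcp [ 0.5214 -0.3353  0.2299] yaw -90.3 F [ 0.4  1.7 -0.2] w 87.2 j [-18.  22.  -1.   0. -67.  18.]
 delta tool mm [ -2.4   0.3 155.9]
scene light [5.690e-01 1.788e-01 3.240e-02 2.460e+02]
scene mid [5.702e-01 7.170e-02 3.160e-02 2.290e+02]
scene dark [ 5.081e-01 -3.674e-01  2.880e-02  4.700e+01]
top light [5.638e-01 1.760e-01 3.110e-02 1.180e+02]
top mid [5.664e-01 6.890e-02 3.110e-02 1.120e+02]
top dark [ 5.057e-01 -3.688e-01  2.830e-02  3.600e+01]
```

The dark pot was knocked aside, so I re-measure it with a wider window.

```bash
python3 - <<'E'
from h import *
G=dict(dark=(.503,-.378))
pots(G,r=.06);to([.503,-.378,.074])
c=capture("top");cv2.imwrite("pics/d.png",cv2.resize(c["frame"][150:300,270:470],(800,600)))
E
```

```text
scene dark [ 5.041e-01 -3.763e-01  3.380e-02  8.600e+01]
top dark [ 5.000e-01 -3.791e-01  3.140e-02  6.000e+01]
t 12.7 tcp [ 0.5224 -0.331   0.2304] yaw -90.0 F [-1.2  0.   0. ] w 87.0 j [-17.  22.  -1.  -0. -67.  17.]
 delta tool mm [ 47.   19.4 156.4]
```

View pics/d.png

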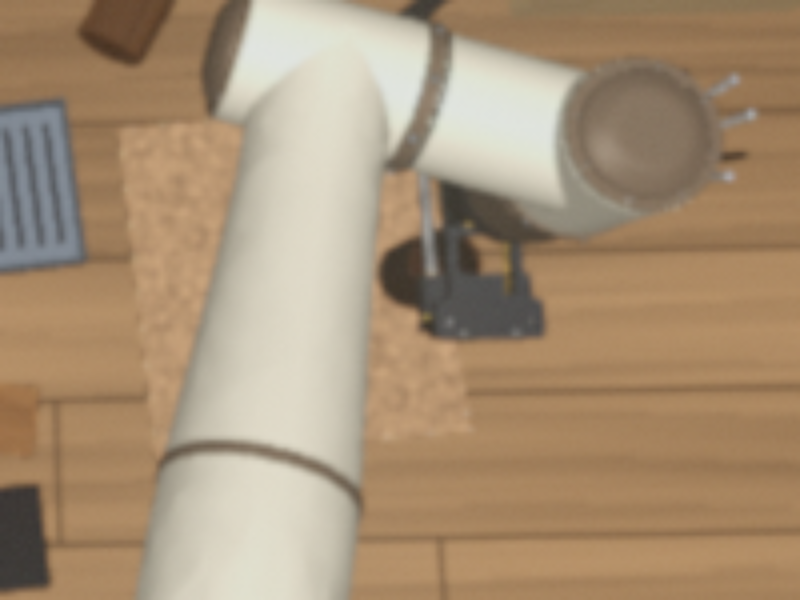

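The dark pot is still upright on the mat at about (.502,-.378), partly hidden by the gripper at crop (430,265). I move over it and pick it up.

Request:
play_rows([
  {"ax": 0,"ay": 0,"az": 0,"dx": 23,"dy": 10,"dz": 0,"claw": 87},
  {"ax": 0,"ay": 0,"az": 0,"dx": 22,"dy": 10,"dz": 0,"claw": 87},
  {"ax": 0,"ay": 0,"az": 0,"dx": 0,"dy": 0,"dz": 40,"claw": 87},
  {"ax": 0,"ay": 0,"az": 0,"dx": 0,"dy": 0,"dz": 40,"claw": 87},
  {"ax": 0,"ay": 0,"az": 0,"dx": 0,"dy": 0,"dz": 40,"claw": 87},
  {"ax": 0,"ay": 0,"az": 0,"dx": 0,"dy": 0,"dz": 24,"claw": 87},
  {"ax": 0,"ay": 0,"az": 0,"dx": 0,"dy": 0,"dz": 12,"claw": 87},
  {"ax": 0,"ay": 0,"az": 0,"dx": 0,"dy": 0,"dz": 0,"claw": 50},
  {"ax": 0,"ay": 0,"az": 0,"dx": 0,"dy": 0,"dz": 0,"claw": 50},
  {"ax": 0,"ay": 0,"az": 0,"dx": 0,"dy": 0,"dz": 0,"claw": 50},
  {"ax": 0,"ay": 0,"az": 0,"dx": 0,"dy": 0,"dz": 0,"claw": 50},
  {"ax": 0,"ay": 0,"az": 0,"dx": 0,"dy": 0,"dz": 0,"claw": 50},
  {"ax": 0,"ay": 0,"az": 0,"dx": 0,"dy": 0,"dz": -15,"claw": 50},
  {"ax": 0,"ay": 0,"az": 0,"dx": 0,"dy": 0,"dz": -30,"claw": 50},
  {"ax": 0,"ay": 0,"az": 0,"dx": 0,"dy": 0,"dz": -40,"claw": 50},
  {"ax": 0,"ay": 0,"az": 0,"dx": 0,"dy": 0,"dz": -40,"claw": 50},
  {"ax": 0,"ay": 0,"az": 0,"dx": 0,"dy": 0,"dz": -31,"claw": 50},
  {"ax": 0,"ay": 0,"az": 0,"dx": 0,"dy": 0,"dz": 0,"claw": 50},
])

```text
time_s: 14.55
tcp_pos: [0.5046, -0.3781, 0.2368]
ee_rot: [[0.001, -1.0, 0.01], [-1.0, -0.001, -0.006], [0.006, -0.01, -1.0]]
wrist_force: [0.5, -0.7, -1.5]
gripper_width: 0.704
gripper_force: 29.9
```

```bash
python3 - <<'E'
from h import *
to([.58,-.028,.089])
E
```

```text
t 14.6 tcp [ 0.5046 -0.3781  0.2368] yaw -89.9 F [ 0.5 -0.7 -1.5] w 61.3 j [-22.  22.   1.   0. -68.  22.]
 delta tool mm [-350.9  -74.2  146.5]
```

Request:
play_rows([
  {"ax": 0,"ay": 0,"az": 0,"dx": -20,"dy": -5,"dz": 0,"claw": 50},
  {"ax": 0,"ay": 0,"az": 0,"dx": -38,"dy": -8,"dz": 0,"claw": 50},
  {"ax": 0,"ay": 0,"az": 0,"dx": -38,"dy": -8,"dz": 0,"claw": 50},
  {"ax": 0,"ay": 0,"az": 0,"dx": -38,"dy": -8,"dz": 0,"claw": 50},
  {"ax": 0,"ay": 0,"az": 0,"dx": -38,"dy": -8,"dz": 0,"claw": 50},
  {"ax": 0,"ay": 0,"az": 0,"dx": -38,"dy": -8,"dz": 0,"claw": 50},
  {"ax": 0,"ay": 0,"az": 0,"dx": -38,"dy": -8,"dz": 0,"claw": 50},
  {"ax": 0,"ay": 0,"az": 0,"dx": -38,"dy": -8,"dz": 0,"claw": 50},
  {"ax": 0,"ay": 0,"az": 0,"dx": -38,"dy": -8,"dz": 0,"claw": 50},
  {"ax": 0,"ay": 0,"az": 0,"dx": -27,"dy": -6,"dz": 0,"claw": 50},
  {"ax": 0,"ay": 0,"az": 0,"dx": 0,"dy": 0,"dz": 20,"claw": 50},
  {"ax": 0,"ay": 0,"az": 0,"dx": 0,"dy": 0,"dz": 38,"claw": 50},
  {"ax": 0,"ay": 0,"az": 0,"dx": 0,"dy": 0,"dz": 38,"claw": 50},
  {"ax": 0,"ay": 0,"az": 0,"dx": 0,"dy": 0,"dz": 35,"claw": 50},
  {"ax": 0,"ay": 0,"az": 0,"dx": 0,"dy": 0,"dz": 11,"claw": 50},
  {"ax": 0,"ay": 0,"az": 0,"dx": 0,"dy": 0,"dz": 0,"claw": 50},
])

```text
time_s: 16.15
tcp_pos: [0.5762, -0.0256, 0.0886]
ee_rot: [[0.001, -1.0, -0.003], [-1.0, -0.001, -0.001], [0.001, 0.003, -1.0]]
wrist_force: [-2.1, 0.8, 1.5]
gripper_width: 0.708
gripper_force: 30.0
```

```bash
python3 - <<'E'
from h import *
to([.58,-.028,.089])
E
```

```text
t 16.1 tcp [ 0.5762 -0.0256  0.0886] yaw -89.9 F [-2.1  0.8  1.5] w 61.6 j [ 14.  26. -17.  -0. -47. -13.]
 delta tool mm [ 2.4 -3.8 -0.4]
```

Request:
play_rows([
  {"ax": 0,"ay": 0,"az": 0,"dx": 0,"dy": 0,"dz": 0,"claw": 87},
  {"ax": 0,"ay": 0,"az": 0,"dx": 0,"dy": 0,"dz": 0,"claw": 87},
  {"ax": 0,"ay": 0,"az": 0,"dx": 0,"dy": 0,"dz": 0,"claw": 87},
  {"ax": 0,"ay": 0,"az": 0,"dx": 0,"dy": 0,"dz": -20,"claw": 87},
  {"ax": 0,"ay": 0,"az": 0,"dx": 0,"dy": 0,"dz": -40,"claw": 87},
  {"ax": 0,"ay": 0,"az": 0,"dx": 0,"dy": 0,"dz": -40,"claw": 87},
  {"ax": 0,"ay": 0,"az": 0,"dx": 0,"dy": 0,"dz": -42,"claw": 87},
  {"ax": 0,"ay": 0,"az": 0,"dx": -31,"dy": 19,"dz": 0,"claw": 87},
  {"ax": 0,"ay": 0,"az": 0,"dx": -31,"dy": 19,"dz": 0,"claw": 87},
  {"ax": 0,"ay": 0,"az": 0,"dx": -31,"dy": 19,"dz": 0,"claw": 87},
  {"ax": 0,"ay": 0,"az": 0,"dx": -31,"dy": 19,"dz": 0,"claw": 87},
  {"ax": 0,"ay": 0,"az": 0,"dx": -31,"dy": 19,"dz": 0,"claw": 87},
  {"ax": 0,"ay": 0,"az": 0,"dx": -31,"dy": 19,"dz": 0,"claw": 87},
  {"ax": 0,"ay": 0,"az": 0,"dx": -31,"dy": 19,"dz": 0,"claw": 87},
  {"ax": 0,"ay": 0,"az": 0,"dx": -31,"dy": 19,"dz": 0,"claw": 87},
  {"ax": 0,"ay": 0,"az": 0,"dx": -31,"dy": 20,"dz": 0,"claw": 87},
  {"ax": 0,"ay": 0,"az": 0,"dx": -35,"dy": 20,"dz": 0,"claw": 87},
  {"ax": 0,"ay": 0,"az": 0,"dx": 0,"dy": 0,"dz": 0,"claw": 87},
])

```text
time_s: 17.95
tcp_pos: [0.3838, 0.2914, 0.2308]
ee_rot: [[0.005, -1.0, 0.001], [-1.0, -0.005, 0.002], [-0.002, -0.001, -1.0]]
wrist_force: [0.6, -0.4, -1.7]
gripper_width: 1.0
gripper_force: 0.0
```

Request:
play_rows([
  {"ax": 0,"ay": 0,"az": -8,"dx": 0,"dy": 0,"dz": 0,"claw": 87},
  {"ax": 0,"ay": 0,"az": -8,"dx": 0,"dy": 0,"dz": 0,"claw": 87},
  {"ax": 0,"ay": 0,"az": -8,"dx": 0,"dy": 0,"dz": 0,"claw": 87},
  {"ax": 0,"ay": 0,"az": -8,"dx": 0,"dy": 0,"dz": 0,"claw": 87},
  {"ax": 0,"ay": 0,"az": -8,"dx": 0,"dy": 0,"dz": 0,"claw": 87},
  {"ax": 0,"ay": 0,"az": -8,"dx": 0,"dy": 0,"dz": 0,"claw": 87},
  {"ax": 0,"ay": 0,"az": -8,"dx": 0,"dy": 0,"dz": 0,"claw": 87},
  {"ax": 0,"ay": 0,"az": -8,"dx": 0,"dy": 0,"dz": 0,"claw": 87},
  {"ax": 0,"ay": 0,"az": -4.6,"dx": 0,"dy": 0,"dz": 0,"claw": 87},
  {"ax": 0,"ay": 0,"az": 0,"dx": 0,"dy": 0,"dz": 0,"claw": 87},
])

```text
time_s: 18.95
tcp_pos: [0.3854, 0.2878, 0.2306]
ee_rot: [[0.931, -0.365, 0.0], [-0.365, -0.931, 0.0], [-0.0, -0.0, -1.0]]
wrist_force: [0.5, 0.8, -0.6]
gripper_width: 0.998
gripper_force: 0.0
```

```bash
python3 - <<'E'
from h import *
to([.384,.288,.073])
pots(dict(light=(.566,.176),mid=(.57,.0745),dark=(.577,-.025)),z0=.1)
to([.384,.288,.073])
E
```

```text
t 18.9 tcp [0.3854 0.2878 0.2306] yaw -21.4 F [ 0.5  0.8 -0.6] w 86.8 j [ 56.   8. -20.  -0. -62.  12.]
 delta tool mm [ -1.4   0.3 157.6]
scene light [5.668e-01 1.791e-01 3.290e-02 1.540e+02]
scene mid [5.688e-01 7.280e-02 3.340e-02 1.430e+02]
scene dark [ 5.774e-01 -2.150e-02  3.500e-02  1.290e+02]
top light [5.640e-01 1.761e-01 3.080e-02 9.800e+01]
top mid [5.668e-01 6.840e-02 3.070e-02 9.500e+01]
top dark [ 5.742e-01 -2.760e-02  3.080e-02  9.500e+01]
t 19.1 tcp [0.3854 0.2879 0.2306] yaw -21.5 F [-0.  -0.4 -0. ] w 87.2 j [ 56.   8. -20.  -0. -62.  12.]
 delta tool mm [ -1.3   0.4 157.6]
```

Request:
play_rows([
  {"ax": 0,"ay": 0,"az": 0,"dx": -1.3,"dy": 0.3,"dz": 40,"claw": 87},
  {"ax": 0,"ay": 0,"az": 0,"dx": 0,"dy": 0,"dz": 40,"claw": 60},
  {"ax": 0,"ay": 0,"az": 0,"dx": 0,"dy": 0,"dz": 40,"claw": 60},
  {"ax": 0,"ay": 0,"az": 0,"dx": 0,"dy": 0,"dz": 24,"claw": 60},
  {"ax": 0,"ay": 0,"az": 0,"dx": 0,"dy": 0,"dz": 12,"claw": 60},
  {"ax": 0,"ay": 0,"az": 0,"dx": 0,"dy": 0,"dz": 0,"claw": 5},
  {"ax": 0,"ay": 0,"az": 0,"dx": 0,"dy": 0,"dz": 0,"claw": 5},
  {"ax": 0,"ay": 0,"az": 0,"dx": 0,"dy": 0,"dz": 0,"claw": 5},
  {"ax": 0,"ay": 0,"az": 0,"dx": 0,"dy": 0,"dz": 0,"claw": 5},
  {"ax": 0,"ay": 0,"az": 0,"dx": 0,"dy": 0,"dz": 0,"claw": 5},
  {"ax": 0,"ay": 0,"az": 0,"dx": 0,"dy": 0,"dz": 0,"claw": 5},
  {"ax": 0,"ay": 0,"az": 0,"dx": 0,"dy": 0,"dz": 0,"claw": 5},
])

```text
time_s: 20.25
tcp_pos: [0.3837, 0.2881, 0.0749]
ee_rot: [[0.931, -0.365, -0.0], [-0.365, -0.931, -0.001], [0.0, 0.001, -1.0]]
wrist_force: [0.5, -1.1, 1.8]
gripper_width: 0.16
gripper_force: 30.0
```

```bash
python3 - <<'E'
from h import *
to(None);print(sense()["gripper_force"],sense()["moment"])
E
```

```text
t 20.2 tcp [0.3837 0.2881 0.0749] yaw -21.4 F [ 0.5 -1.1  1.8] w 13.9 j [ 56.  19. -32.   0. -39.  12.]
30.001661740243435 [-0.43962432  0.43313397 -0.0626377 ]
```

Request:
play_rows([
  {"ax": 0,"ay": 0,"az": 5,"dx": 0,"dy": 0,"dz": 0,"claw": 5},
  {"ax": 0,"ay": 0,"az": 5,"dx": 0,"dy": 0,"dz": 0,"claw": 5},
  {"ax": 0,"ay": 0,"az": 5,"dx": 0,"dy": 0,"dz": 0,"claw": 5},
  {"ax": 0,"ay": 0,"az": 5,"dx": 0,"dy": 0,"dz": 0,"claw": 5},
  {"ax": 0,"ay": 0,"az": 5,"dx": 0,"dy": 0,"dz": 0,"claw": 5},
  {"ax": 0,"ay": 0,"az": 5,"dx": 0,"dy": 0,"dz": 0,"claw": 5},
  {"ax": 0,"ay": 0,"az": 4.4,"dx": 0,"dy": 0,"dz": 0,"claw": 5},
  {"ax": 0,"ay": 0,"az": 0,"dx": 0,"dy": 0,"dz": 0,"claw": 5},
  {"ax": 0,"ay": 0,"az": 0,"dx": 0,"dy": 0,"dz": 0,"claw": 5},
  {"ax": 0,"ay": 0,"az": 0,"dx": 0,"dy": 0,"dz": 0,"claw": 60},
  {"ax": 0,"ay": 0,"az": 0,"dx": 0,"dy": 0,"dz": 0,"claw": 60},
  {"ax": 0,"ay": 0,"az": 0,"dx": 0,"dy": 0,"dz": 0,"claw": 60},
  {"ax": 0,"ay": 0,"az": 0,"dx": 0,"dy": 0,"dz": -20,"claw": 60},
  {"ax": 0,"ay": 0,"az": 0,"dx": 0,"dy": 0,"dz": -40,"claw": 60},
  {"ax": 0,"ay": 0,"az": 0,"dx": 0,"dy": 0,"dz": -40,"claw": 60},
  {"ax": 0,"ay": 0,"az": 0,"dx": 0,"dy": 0,"dz": -50,"claw": 60},
  {"ax": 0,"ay": 0,"az": 0,"dx": 0,"dy": 0,"dz": -50,"claw": 60},
  {"ax": 0,"ay": 0,"az": 0,"dx": 0,"dy": 0,"dz": -50,"claw": 60},
  {"ax": 0,"ay": 0,"az": 0,"dx": 0,"dy": 0,"dz": 0,"claw": 60},
])

```text
time_s: 22.15
tcp_pos: [0.3863, 0.2907, 0.3323]
ee_rot: [[0.563, -0.826, 0.011], [-0.826, -0.563, 0.012], [-0.003, -0.016, -1.0]]
wrist_force: [0.0, 0.4, 0.1]
gripper_width: 0.688
gripper_force: 0.0
```

```bash
cat >> h.py <<'E'
def knob():
    ax=np.array([.3845,.289])
    for k in("scene","top"):
        P=cloud(capture(k))
        m=(np.hypot(P[...,0]-ax[0],P[...,1]-ax[1])<.035)&(P[...,2]>.076)&(P[...,2]<.095)
        q=P[m][:,:2].astype(np.float32)*1000
        if len(q)>10:
            vx,vy,x,y=cv2.fitLine(q,cv2.DIST_L2,0,.01,.01).ravel();print(k,len(q),np.degrees(np.arctan2(vy,vx)),x,y)
E
python3 - <<'E'
from h import *
knob();to([.567,.361,.327])
E
```

```text
scene 63 -55.019432 386.54904 291.53168
top 48 -58.091534 383.53958 285.66455
t 22.2 tcp [0.3838 0.2888 0.3255] yaw -55.8 F [-0.6 -0.3 -1. ] w 60.0 j [ 56.   4. -10.  -0. -75. -22.]
 delta tool mm [  43.4 -192.1   -1.1]
```

The knob bar is now at about -56°, which is yellow. Next is the brush: the candidate tubes in the top view are pink (195,387), turquoise (240,250) and wooden (255,318). Only the wooden one holds a brush with a guard and pale handle, and the earlier crop confirmed that.

Request:
play_rows([
  {"ax": 0,"ay": 0,"az": 8,"dx": 0,"dy": 0,"dz": 0,"claw": 60},
  {"ax": 0,"ay": 0,"az": 8,"dx": 0,"dy": 0,"dz": 0,"claw": 60},
  {"ax": 0,"ay": 0,"az": 8,"dx": 0,"dy": 0,"dz": 0,"claw": 60},
  {"ax": 0,"ay": 0,"az": 8,"dx": 0,"dy": 0,"dz": 0,"claw": 60},
  {"ax": 0,"ay": 0,"az": 2.2,"dx": 0,"dy": 0,"dz": 0,"claw": 60},
  {"ax": 0,"ay": 0,"az": 0,"dx": -12,"dy": -30,"dz": 0,"claw": 60},
  {"ax": 0,"ay": 0,"az": 0,"dx": -12,"dy": -30,"dz": 0,"claw": 60},
  {"ax": 0,"ay": 0,"az": 0,"dx": -12,"dy": -30,"dz": 0,"claw": 60},
  {"ax": 0,"ay": 0,"az": 0,"dx": -12,"dy": -31,"dz": 0,"claw": 60},
  {"ax": 0,"ay": 0,"az": 0,"dx": -12,"dy": -31,"dz": 0,"claw": 60},
  {"ax": 0,"ay": 0,"az": 0,"dx": -12,"dy": -31,"dz": 0,"claw": 60},
  {"ax": 0,"ay": 0,"az": 0,"dx": 0,"dy": 0,"dz": 0,"claw": 60},
  {"ax": 0,"ay": 0,"az": 0,"dx": 0,"dy": 0,"dz": 0,"claw": 60},
])

```text
time_s: 23.55
tcp_pos: [0.5666, 0.3603, 0.3211]
ee_rot: [[-0.0, -1.0, -0.004], [-1.0, 0.0, -0.004], [0.004, 0.004, -1.0]]
wrist_force: [0.2, 0.6, 0.5]
gripper_width: 0.691
gripper_force: 0.0
```

```bash
python3 - <<'E'
from h import *
for k in("scene","top"):
    c=capture(k);P=cloud(c)
    for z0,z1 in((.118,.14),(.19,.22)): print(k,circ(P,(.567,.361),.045,z0,z1))
    cv2.imwrite(f"pics/b_{k}.png",c["frame"])
to([.567,.3615,.168])
a=cv2.imread("pics/b_scene.png")[180:330,230:430];cv2.imwrite("pics/b.png",cv2.resize(a,(800,600)))
E
```

```text
scene [5.691e-01 3.655e-01 3.540e-02 4.050e+02]
scene [5.677e-01 3.621e-01 1.030e-02 6.500e+01]
top [5.646e-01 3.614e-01 3.530e-02 2.820e+02]
top [5.648e-01 3.596e-01 9.900e-03 3.900e+01]
t 23.6 tcp [0.566  0.3602 0.3236] yaw -90.0 F [-0.1  0.1  0.1] w 60.2 j [ 46.  25.  17.  -0. -82. -46.]
 delta tool mm [ -1.5  -1.3 155.6]
```

View pics/b.png

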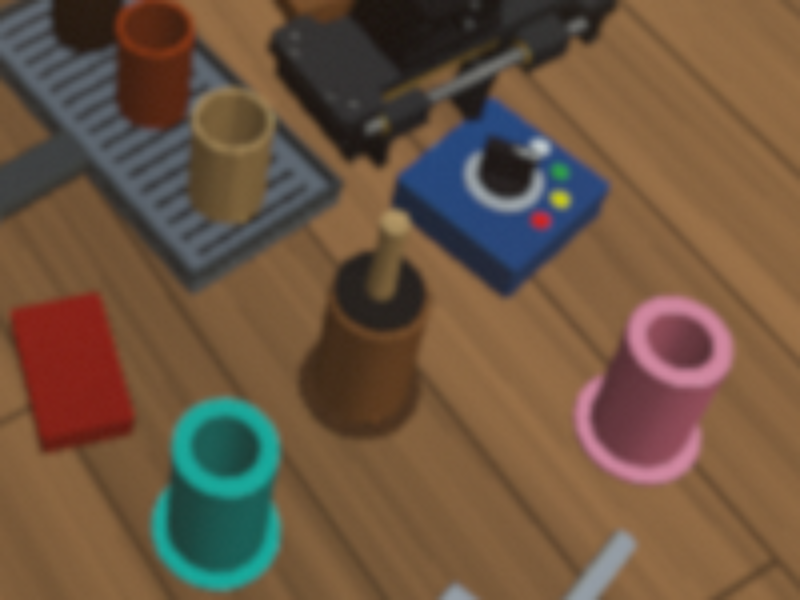

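The pale handle is at crop (393,225), in the wooden tube beside the console, and the gripper is above it. The knob line points toward yellow. I descend and grip.

Request:
play_rows([
  {"ax": 0,"ay": 0,"az": 0,"dx": -1,"dy": 0,"dz": 40,"claw": 60},
  {"ax": 0,"ay": 0,"az": 0,"dx": 0,"dy": 0,"dz": 40,"claw": 60},
  {"ax": 0,"ay": 0,"az": 0,"dx": 0,"dy": 0,"dz": 40,"claw": 60},
  {"ax": 0,"ay": 0,"az": 0,"dx": 0,"dy": 0,"dz": 24,"claw": 60},
  {"ax": 0,"ay": 0,"az": 0,"dx": 0,"dy": 0,"dz": 11,"claw": 60},
  {"ax": 0,"ay": 0,"az": 0,"dx": 0,"dy": 0,"dz": 0,"claw": 60},
  {"ax": 0,"ay": 0,"az": 0,"dx": 0,"dy": 0,"dz": 0,"claw": 8},
  {"ax": 0,"ay": 0,"az": 0,"dx": 0,"dy": 0,"dz": 0,"claw": 8},
  {"ax": 0,"ay": 0,"az": 0,"dx": 0,"dy": 0,"dz": 0,"claw": 8},
  {"ax": 0,"ay": 0,"az": 0,"dx": 0,"dy": 0,"dz": 0,"claw": 8},
  {"ax": 0,"ay": 0,"az": 0,"dx": 0,"dy": 0,"dz": 0,"claw": 8},
  {"ax": 0,"ay": 0,"az": 0,"dx": 0,"dy": 0,"dz": 0,"claw": 8},
])

```text
time_s: 24.85
tcp_pos: [0.5668, 0.3616, 0.1697]
ee_rot: [[0.0, -1.0, 0.0], [-1.0, -0.0, 0.0], [-0.0, -0.0, -1.0]]
wrist_force: [0.0, 0.2, 0.2]
gripper_width: 0.226
gripper_force: 0.0
```

```bash
python3 - <<'E'
from h import *
to(None);print(sense()["gripper_force"],sense()["moment"])
E
```

```text
t 24.9 tcp [0.5668 0.3616 0.1697] yaw -90.0 F [0.  0.2 0.2] w 19.7 j [ 46.  29.   2.   0. -63. -46.]
0.0 [0.05063445 0.16135682 0.00972384]
```

Request:
play_rows([
  {"ax": 0,"ay": 0,"az": 0,"dx": 0,"dy": 0,"dz": 0,"claw": 8},
  {"ax": 0,"ay": 0,"az": 0,"dx": 0,"dy": 0,"dz": 0,"claw": 8},
  {"ax": 0,"ay": 0,"az": 0,"dx": 0,"dy": 0,"dz": 0,"claw": 8},
  {"ax": 0,"ay": 0,"az": 0,"dx": 0,"dy": 0,"dz": -15,"claw": 8},
  {"ax": 0,"ay": 0,"az": 0,"dx": 0,"dy": 0,"dz": -25,"claw": 8},
  {"ax": 0,"ay": 0,"az": 0,"dx": 0,"dy": 0,"dz": -30,"claw": 8},
  {"ax": 0,"ay": 0,"az": 0,"dx": 0,"dy": 0,"dz": -30,"claw": 8},
  {"ax": 0,"ay": 0,"az": 0,"dx": 0,"dy": 0,"dz": -30,"claw": 8},
  {"ax": 0,"ay": 0,"az": 0,"dx": 0,"dy": 0,"dz": -20,"claw": 8},
  {"ax": 0,"ay": 0,"az": 0,"dx": 0,"dy": 0,"dz": -10,"claw": 8},
  {"ax": 0,"ay": 0,"az": 0,"dx": 0,"dy": 0,"dz": 0,"claw": 8},
  {"ax": 0,"ay": 0,"az": 0,"dx": 0,"dy": 0,"dz": 0,"claw": 8},
])

```text
time_s: 26.05
tcp_pos: [0.5663, 0.3614, 0.3279]
ee_rot: [[0.0, -1.0, -0.002], [-1.0, -0.0, -0.001], [0.001, 0.002, -1.0]]
wrist_force: [-1.1, 0.8, -0.9]
gripper_width: 0.201
gripper_force: 30.0
```

```bash
python3 - <<'E'
from h import *
to([.5653,.176,.33]);x,y=.5668,.3616
for k in("scene","top"):
    c=capture(k);P=cloud(c)
    for z0,z1 in((.125,.16),(.165,.24),(.25,.27),(.275,.3)): print(k,z0,circ(P,(x,y),.045,z0,z1))
    for n,g in dict(light=(.566,.176),mid=(.568,.071),dark=(.576,-.025)).items(): print(k,n,circ(P,g,.05,.1,.12))
    cv2.imwrite(f"pics/c_{k}.png",c["frame"])
to(None)
a=cv2.imread("pics/c_scene.png")[130:280,230:430];cv2.imwrite("pics/c.png",cv2.resize(a,(800,600)))
E
```

```text
t 26.1 tcp [0.5663 0.3614 0.3279] yaw -90.0 F [-1.1  0.8 -0.9] w 17.5 j [ 46.  25.  17.  -0. -83. -46.]
 delta tool mm [185.4   1.   -1.9]
scene 0.125 [5.695e-01 3.651e-01 3.380e-02 5.000e+01]
scene 0.165 [5.668e-01 3.620e-01 1.800e-02 2.440e+02]
scene 0.25 None
scene 0.275 [5.679e-01 3.624e-01 3.180e-02 3.290e+02]
scene light [5.677e-01 1.785e-01 3.310e-02 1.580e+02]
scene mid [5.708e-01 7.140e-02 3.260e-02 1.390e+02]
scene dark [ 5.75e-01 -2.40e-02  3.45e-02  1.29e+02]
top 0.125 [5.646e-01 3.605e-01 3.420e-02 7.500e+01]
top 0.165 [5.615e-01 3.558e-01 1.690e-02 5.600e+01]
top 0.25 None
top 0.275 [5.639e-01 3.574e-01 3.110e-02 1.760e+02]
top light [5.644e-01 1.758e-01 3.090e-02 9.500e+01]
top mid [5.665e-01 6.860e-02 3.090e-02 9.400e+01]
top dark [ 5.74e-01 -2.81e-02  3.10e-02  9.50e+01]
t 26.1 tcp [0.5663 0.3613 0.3274] yaw -90.0 F [-0.  -0.6 -0.9] w 17.5 j [ 46.  25.  17.  -0. -83. -46.]
```

View pics/c.png

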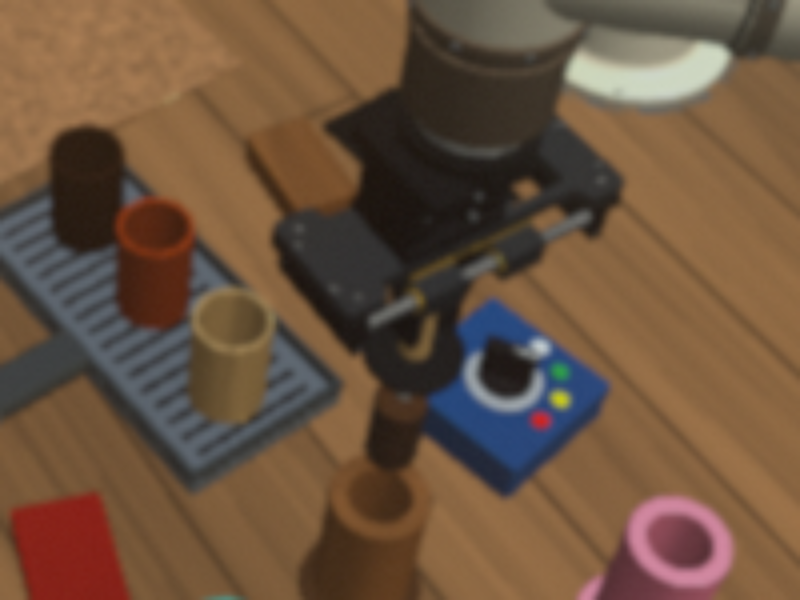

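The brush is held with its tip at about z .168. I move over the light pot, which averages (.566,.177).

Request:
play_rows([
  {"ax": 0,"ay": 0,"az": 0,"dx": 15,"dy": 0,"dz": 0,"claw": 8},
  {"ax": 0,"ay": 0,"az": 0,"dx": 30,"dy": 0,"dz": 0,"claw": 8},
  {"ax": 0,"ay": 0,"az": 0,"dx": 30,"dy": 0,"dz": 0,"claw": 8},
  {"ax": 0,"ay": 0,"az": 0,"dx": 30,"dy": 0,"dz": 0,"claw": 8},
  {"ax": 0,"ay": 0,"az": 0,"dx": 30,"dy": 0,"dz": 0,"claw": 8},
  {"ax": 0,"ay": 0,"az": 0,"dx": 30,"dy": 0,"dz": 0,"claw": 8},
  {"ax": 0,"ay": 0,"az": 0,"dx": 19,"dy": 0,"dz": 0,"claw": 8},
  {"ax": 0,"ay": 0,"az": 0,"dx": 0,"dy": 0,"dz": 0,"claw": 8},
  {"ax": 0,"ay": 0,"az": 0,"dx": 0,"dy": 0,"dz": 0,"claw": 8},
])

```text
time_s: 27.05
tcp_pos: [0.5669, 0.1772, 0.3294]
ee_rot: [[-0.0, -1.0, -0.0], [-1.0, 0.0, 0.0], [-0.0, 0.0, -1.0]]
wrist_force: [1.0, 0.3, -1.6]
gripper_width: 0.197
gripper_force: 30.0
```

```bash
cat >> h.py <<'E'
def brushpot(g,b):
    """camera positions of pot rim, brush head and guard, per camera"""
    for k in("scene","top"):
        P=cloud(capture(k))
        print(k,"pot",circ(P,g,.05,.1,.12),"head",circ(P,b,.04,.165,.24),"guard",circ(P,b,.045,.275,.3))
E
python3 - <<'E'
from h import *
brushpot((.566,.177),(.566,.177));to([.566,.177,.19])
E
```

```text
scene pot [5.679e-01 1.774e-01 3.260e-02 1.580e+02] head [5.686e-01 1.796e-01 1.780e-02 2.240e+02] guard [5.678e-01 1.780e-01 3.240e-02 2.810e+02]
top pot [5.641e-01 1.760e-01 3.070e-02 4.200e+01] head [0.554  0.1688 0.0113 4.    ] guard [5.613e-01 1.708e-01 3.080e-02 4.500e+01]
t 27.1 tcp [0.5669 0.1782 0.3292] yaw -89.9 F [ 0.5 -0.3 -1.1] w 17.5 j [ 33.  16.   5.  -0. -79. -33.]
 delta tool mm [  1.2   0.8 139.2]
```

Request:
play_rows([
  {"ax": 0,"ay": 0,"az": 0,"dx": 1,"dy": 0.5,"dz": 20,"claw": 8},
  {"ax": 0,"ay": 0,"az": 0,"dx": 0,"dy": 0,"dz": 30,"claw": 8},
  {"ax": 0,"ay": 0,"az": 0,"dx": 0,"dy": 0,"dz": 30,"claw": 8},
  {"ax": 0,"ay": 0,"az": 0,"dx": 0,"dy": 0,"dz": 30,"claw": 8},
  {"ax": 0,"ay": 0,"az": 0,"dx": 0,"dy": 0,"dz": 20,"claw": 8},
  {"ax": 0,"ay": 0,"az": 0,"dx": 0,"dy": 0,"dz": 9,"claw": 8},
  {"ax": 0,"ay": 0,"az": 0,"dx": 0,"dy": 0,"dz": 1,"claw": 8},
  {"ax": 0,"ay": 0,"az": 0,"dx": 0,"dy": 0,"dz": 1,"claw": 8},
  {"ax": 0,"ay": 0,"az": 0,"dx": 0,"dy": 0,"dz": 1,"claw": 8},
  {"ax": 0,"ay": 0,"az": 0,"dx": 0,"dy": 0,"dz": 0,"claw": 8},
])

```text
time_s: 28.15
tcp_pos: [0.5668, 0.1768, 0.1886]
ee_rot: [[0.0, -1.0, 0.002], [-1.0, -0.0, 0.001], [-0.001, -0.002, -1.0]]
wrist_force: [-0.9, 0.1, -0.5]
gripper_width: 0.199
gripper_force: 30.0
```

```bash
python3 - <<'E'
from h import *
to(None)
E
```

```text
t 28.1 tcp [0.5668 0.1768 0.1886] yaw -90.0 F [-0.9  0.1 -0.5] w 17.3 j [ 33.  21.  -8.   0. -61. -33.]
```

Request:
play_rows([
  {"ax": 0,"ay": 0,"az": 0,"dx": 0,"dy": 0,"dz": 1,"claw": 8},
  {"ax": 0,"ay": 0,"az": 0,"dx": 0,"dy": 0,"dz": 1,"claw": 8},
  {"ax": 0,"ay": 0,"az": 0,"dx": 0,"dy": 0,"dz": 1,"claw": 8},
  {"ax": 0,"ay": 0,"az": 0,"dx": 0,"dy": 0,"dz": 0,"claw": 8},
  {"ax": 0,"ay": 0,"az": 0,"dx": 0,"dy": 0,"dz": 0,"claw": 8},
])

```text
time_s: 28.65
tcp_pos: [0.5667, 0.1766, 0.1855]
ee_rot: [[0.001, -1.0, 0.001], [-1.0, -0.001, 0.0], [-0.0, -0.001, -1.0]]
wrist_force: [-1.9, 0.7, 4.9]
gripper_width: 0.198
gripper_force: 30.0
```

```bash
python3 - <<'E'
from h import *
to(None)
E
```

```text
t 28.6 tcp [0.5667 0.1766 0.1855] yaw -90.0 F [-1.9  0.7  4.9] w 17.2 j [ 33.  21.  -8.   0. -60. -33.]
```

That is contact with the floor (4.9 N). I draw up to the mouth and push down again.

Request:
play_rows([
  {"ax": 0,"ay": 0,"az": 0,"dx": 0,"dy": 0,"dz": 1,"claw": 8},
  {"ax": 0,"ay": 0,"az": 0,"dx": 0,"dy": 0,"dz": 0,"claw": 8},
  {"ax": 0,"ay": 0,"az": 0,"dx": 0,"dy": 0,"dz": -25,"claw": 8},
  {"ax": 0,"ay": 0,"az": 0,"dx": 0,"dy": 0,"dz": -30,"claw": 8},
  {"ax": 0,"ay": 0,"az": 0,"dx": 0,"dy": 0,"dz": -25,"claw": 8},
  {"ax": 0,"ay": 0,"az": 0,"dx": 0,"dy": 0,"dz": -8,"claw": 8},
  {"ax": 0,"ay": 0,"az": 0,"dx": 0,"dy": 0,"dz": 0,"claw": 8},
  {"ax": 0,"ay": 0,"az": 0,"dx": 0,"dy": 0,"dz": 0,"claw": 8},
  {"ax": 0,"ay": 0,"az": 0,"dx": 0,"dy": 0,"dz": 25,"claw": 8},
  {"ax": 0,"ay": 0,"az": 0,"dx": 0,"dy": 0,"dz": 30,"claw": 8},
  {"ax": 0,"ay": 0,"az": 0,"dx": 0,"dy": 0,"dz": 22,"claw": 8},
  {"ax": 0,"ay": 0,"az": 0,"dx": 0,"dy": 0,"dz": 8,"claw": 8},
  {"ax": 0,"ay": 0,"az": 0,"dx": 0,"dy": 0,"dz": 1,"claw": 8},
  {"ax": 0,"ay": 0,"az": 0,"dx": 0,"dy": 0,"dz": 1,"claw": 8},
  {"ax": 0,"ay": 0,"az": 0,"dx": 0,"dy": 0,"dz": 1,"claw": 8},
  {"ax": 0,"ay": 0,"az": 0,"dx": 0,"dy": 0,"dz": 0,"claw": 8},
])

```text
time_s: 30.25
tcp_pos: [0.5652, 0.1756, 0.1852]
ee_rot: [[0.001, -1.0, -0.003], [-1.0, -0.001, -0.003], [0.003, 0.003, -1.0]]
wrist_force: [-5.7, -0.5, 11.8]
gripper_width: 0.199
gripper_force: 30.1
```

```bash
python3 - <<'E'
from h import *
to(None)
E
```

```text
t 30.2 tcp [0.5652 0.1756 0.1852] yaw -89.9 F [-5.7 -0.5 11.8] w 17.3 j [ 33.  21.  -9.   0. -60. -33.]
```

Request:
play_rows([
  {"ax": 0,"ay": 0,"az": 0,"dx": 0,"dy": 0,"dz": -15,"claw": 8},
  {"ax": 0,"ay": 0,"az": 0,"dx": 0,"dy": 0,"dz": -35,"claw": 8},
  {"ax": 0,"ay": 0,"az": 0,"dx": 0,"dy": 0,"dz": -40,"claw": 8},
  {"ax": 0,"ay": 0,"az": 0,"dx": 0,"dy": 0,"dz": -35,"claw": 8},
  {"ax": 0,"ay": 0,"az": 0,"dx": 0,"dy": 0,"dz": -20,"claw": 8},
  {"ax": 0,"ay": 0,"az": 0,"dx": 15,"dy": 0,"dz": 0,"claw": 8},
  {"ax": 0,"ay": 0,"az": 0,"dx": 30,"dy": -1,"dz": 0,"claw": 8},
  {"ax": 0,"ay": 0,"az": 0,"dx": 30,"dy": -1,"dz": 0,"claw": 8},
  {"ax": 0,"ay": 0,"az": 0,"dx": 20,"dy": 0,"dz": 0,"claw": 8},
  {"ax": 0,"ay": 0,"az": 0,"dx": 11,"dy": 0,"dz": 0,"claw": 8},
  {"ax": 0,"ay": 0,"az": 0,"dx": 0,"dy": 0,"dz": 0,"claw": 8},
  {"ax": 0,"ay": 0,"az": 0,"dx": 0,"dy": 0,"dz": 0,"claw": 8},
])

```text
time_s: 31.45
tcp_pos: [0.5682, 0.0706, 0.3276]
ee_rot: [[0.0, -1.0, -0.001], [-1.0, -0.0, -0.0], [0.0, 0.001, -1.0]]
wrist_force: [0.6, -0.0, -1.1]
gripper_width: 0.197
gripper_force: 30.0
```

```bash
python3 - <<'E'
from h import *
brushpot((.5687,.070),(.5687,.071));to([.5687,.0705,.188])
pots(dict(light=(.566,.176),dark=(.576,-.025)),z0=.1)
E
```

```text
scene pot [5.706e-01 7.110e-02 3.250e-02 1.370e+02] head [5.695e-01 7.280e-02 1.790e-02 2.160e+02] guard [5.696e-01 7.270e-02 3.230e-02 2.490e+02]
top pot [5.544e-01 8.900e-02 1.340e-02 1.400e+01] head None guard [5.394e-01 7.060e-02 1.300e-02 1.500e+01]
t 31.6 tcp [0.5684 0.0713 0.328 ] yaw -89.9 F [ 0.3  0.2 -0.9] w 17.3 j [ 23.  14.   2.  -0. -78. -23.]
 delta tool mm [  0.8  -0.4 140. ]
scene light [5.690e-01 1.789e-01 3.260e-02 1.630e+02]
scene dark [ 5.774e-01 -2.520e-02  3.230e-02  1.330e+02]
top light [5.635e-01 1.756e-01 3.060e-02 7.300e+01]
top dark [ 5.742e-01 -2.780e-02  3.100e-02  1.000e+02]
```

Request:
play_rows([
  {"ax": 0,"ay": 0,"az": 0,"dx": 1,"dy": 0,"dz": 20,"claw": 8},
  {"ax": 0,"ay": 0,"az": 0,"dx": 0,"dy": 0,"dz": 30,"claw": 8},
  {"ax": 0,"ay": 0,"az": 0,"dx": 0,"dy": 0,"dz": 30,"claw": 8},
  {"ax": 0,"ay": 0,"az": 0,"dx": 0,"dy": 0,"dz": 30,"claw": 8},
  {"ax": 0,"ay": 0,"az": 0,"dx": 0,"dy": 0,"dz": 20,"claw": 8},
  {"ax": 0,"ay": 0,"az": 0,"dx": 0,"dy": 0,"dz": 8,"claw": 8},
  {"ax": 0,"ay": 0,"az": 0,"dx": 0,"dy": 0,"dz": 1,"claw": 8},
  {"ax": 0,"ay": 0,"az": 0,"dx": 0,"dy": 0,"dz": 1,"claw": 8},
  {"ax": 0,"ay": 0,"az": 0,"dx": 0,"dy": 0,"dz": 1,"claw": 8},
  {"ax": 0,"ay": 0,"az": 0,"dx": 0,"dy": 0,"dz": 1,"claw": 8},
  {"ax": 0,"ay": 0,"az": 0,"dx": 0,"dy": 0,"dz": 1,"claw": 8},
  {"ax": 0,"ay": 0,"az": 0,"dx": 0,"dy": 0,"dz": 0,"claw": 8},
  {"ax": 0,"ay": 0,"az": 0,"dx": 0,"dy": 0,"dz": 0,"claw": 8},
])

```text
time_s: 32.95
tcp_pos: [0.5685, 0.0695, 0.1857]
ee_rot: [[0.0, -1.0, 0.0], [-1.0, -0.0, 0.0], [-0.0, -0.0, -1.0]]
wrist_force: [1.4, 0.1, -1.0]
gripper_width: 0.196
gripper_force: 30.0
```

```bash
python3 - <<'E'
from h import *
to(None)
E
```

```text
t 33.0 tcp [0.5685 0.0695 0.1857] yaw -90.0 F [ 1.4  0.1 -1. ] w 17.0 j [ 23.  19. -11.   0. -59. -23.]
```

Request:
play_rows([
  {"ax": 0,"ay": 0,"az": 0,"dx": 0,"dy": 0,"dz": 1,"claw": 8},
  {"ax": 0,"ay": 0,"az": 0,"dx": 0,"dy": 0,"dz": 1,"claw": 8},
  {"ax": 0,"ay": 0,"az": 0,"dx": 0,"dy": 0,"dz": 0,"claw": 8},
  {"ax": 0,"ay": 0,"az": 0,"dx": 0,"dy": 0,"dz": 0,"claw": 8},
])

```text
time_s: 33.35
tcp_pos: [0.5689, 0.0695, 0.1852]
ee_rot: [[0.001, -1.0, 0.002], [-1.0, -0.001, -0.0], [0.0, -0.002, -1.0]]
wrist_force: [-1.7, 0.3, 6.2]
gripper_width: 0.2
gripper_force: 30.0
```

```bash
python3 - <<'E'
from h import *
to(None)
E
```

```text
t 33.4 tcp [0.5689 0.0695 0.1852] yaw -89.9 F [-1.7  0.3  6.2] w 17.4 j [ 23.  19. -11.   0. -59. -23.]
```

Contact at 6.2 N. Same up and down again, then on to the next pot.

Request:
play_rows([
  {"ax": 0,"ay": 0,"az": 0,"dx": 0,"dy": 0,"dz": 1,"claw": 8},
  {"ax": 0,"ay": 0,"az": 0,"dx": 0,"dy": 0,"dz": 0,"claw": 8},
  {"ax": 0,"ay": 0,"az": 0,"dx": 0,"dy": 0,"dz": -25,"claw": 8},
  {"ax": 0,"ay": 0,"az": 0,"dx": 0,"dy": 0,"dz": -30,"claw": 8},
  {"ax": 0,"ay": 0,"az": 0,"dx": 0,"dy": 0,"dz": -25,"claw": 8},
  {"ax": 0,"ay": 0,"az": 0,"dx": 0,"dy": 0,"dz": -8,"claw": 8},
  {"ax": 0,"ay": 0,"az": 0,"dx": 0,"dy": 0,"dz": 0,"claw": 8},
  {"ax": 0,"ay": 0,"az": 0,"dx": 0,"dy": 0,"dz": 0,"claw": 8},
  {"ax": 0,"ay": 0,"az": 0,"dx": 0,"dy": 0,"dz": 25,"claw": 8},
  {"ax": 0,"ay": 0,"az": 0,"dx": 0,"dy": 0,"dz": 30,"claw": 8},
  {"ax": 0,"ay": 0,"az": 0,"dx": 0,"dy": 0,"dz": 22,"claw": 8},
  {"ax": 0,"ay": 0,"az": 0,"dx": 0,"dy": 0,"dz": 8,"claw": 8},
  {"ax": 0,"ay": 0,"az": 0,"dx": 0,"dy": 0,"dz": 1,"claw": 8},
  {"ax": 0,"ay": 0,"az": 0,"dx": 0,"dy": 0,"dz": 1,"claw": 8},
  {"ax": 0,"ay": 0,"az": 0,"dx": 0,"dy": 0,"dz": 1,"claw": 8},
  {"ax": 0,"ay": 0,"az": 0,"dx": 0,"dy": 0,"dz": 0,"claw": 8},
])

```text
time_s: 34.95
tcp_pos: [0.5669, 0.0686, 0.1847]
ee_rot: [[0.001, -1.0, -0.004], [-1.0, -0.001, -0.003], [0.003, 0.004, -1.0]]
wrist_force: [-6.7, 0.1, 15.5]
gripper_width: 0.203
gripper_force: 30.1
```

```bash
python3 - <<'E'
from h import *
to([.5748,-.0265,.328])
E
```

```text
t 35.0 tcp [0.5669 0.0686 0.1847] yaw -89.9 F [-6.7  0.1 15.5] w 17.7 j [ 23.  19. -12.   0. -59. -23.]
 delta tool mm [  95.6   -7.3 -143. ]
```

Request:
play_rows([
  {"ax": 0,"ay": 0,"az": 0,"dx": 0,"dy": 0,"dz": -15,"claw": 8},
  {"ax": 0,"ay": 0,"az": 0,"dx": 0,"dy": 0,"dz": -35,"claw": 8},
  {"ax": 0,"ay": 0,"az": 0,"dx": 0,"dy": 0,"dz": -40,"claw": 8},
  {"ax": 0,"ay": 0,"az": 0,"dx": 0,"dy": 0,"dz": -35,"claw": 8},
  {"ax": 0,"ay": 0,"az": 0,"dx": 0,"dy": 0,"dz": -20,"claw": 8},
  {"ax": 0,"ay": 0,"az": 0,"dx": 15,"dy": -1,"dz": 0,"claw": 8},
  {"ax": 0,"ay": 0,"az": 0,"dx": 30,"dy": -2,"dz": 0,"claw": 8},
  {"ax": 0,"ay": 0,"az": 0,"dx": 25,"dy": -2,"dz": 0,"claw": 8},
  {"ax": 0,"ay": 0,"az": 0,"dx": 16,"dy": -1,"dz": 0,"claw": 8},
  {"ax": 0,"ay": 0,"az": 0,"dx": 10,"dy": 0,"dz": 0,"claw": 8},
  {"ax": 0,"ay": 0,"az": 0,"dx": 0,"dy": 0,"dz": 0,"claw": 8},
  {"ax": 0,"ay": 0,"az": 0,"dx": 0,"dy": 0,"dz": 0,"claw": 8},
])

```text
time_s: 36.15
tcp_pos: [0.5744, -0.0262, 0.3271]
ee_rot: [[0.0, -1.0, -0.001], [-1.0, -0.0, 0.0], [-0.0, 0.001, -1.0]]
wrist_force: [0.5, -0.3, -1.1]
gripper_width: 0.198
gripper_force: 30.0
```

```bash
python3 - <<'E'
from h import *
brushpot((.575,-.0265),(.575,-.0265));to([.575,-.0265,.188])
pots(dict(light=(.566,.176),mid=(.5687,.07)),z0=.1)
E
```

```text
scene pot [ 5.765e-01 -2.480e-02  3.280e-02  1.310e+02] head [ 5.758e-01 -2.360e-02  1.790e-02  2.100e+02] guard [ 5.748e-01 -2.380e-02  3.390e-02  2.300e+02]
top pot [ 0.5662 -0.0285  0.0291 15.    ] head None guard [ 5.463e-01 -3.040e-02  1.590e-02  1.800e+01]
t 36.2 tcp [ 0.5744 -0.0257  0.3274] yaw -89.9 F [ 0.4 -0.5 -0.2] w 17.5 j [ 14.  14.   2.  -0. -78. -13.]
 delta tool mm [  0.8  -0.6 139.4]
scene light [5.678e-01 1.771e-01 3.270e-02 1.570e+02]
scene mid [5.683e-01 7.310e-02 3.330e-02 1.350e+02]
top light None
top mid [5.665e-01 6.870e-02 3.090e-02 9.400e+01]
```

Request:
play_rows([
  {"ax": 0,"ay": 0,"az": 0,"dx": 1,"dy": -0.5,"dz": 20,"claw": 8},
  {"ax": 0,"ay": 0,"az": 0,"dx": 0,"dy": 0,"dz": 30,"claw": 8},
  {"ax": 0,"ay": 0,"az": 0,"dx": 0,"dy": 0,"dz": 30,"claw": 8},
  {"ax": 0,"ay": 0,"az": 0,"dx": 0,"dy": 0,"dz": 30,"claw": 8},
  {"ax": 0,"ay": 0,"az": 0,"dx": 0,"dy": 0,"dz": 20,"claw": 8},
  {"ax": 0,"ay": 0,"az": 0,"dx": 0,"dy": 0,"dz": 8,"claw": 8},
  {"ax": 0,"ay": 0,"az": 0,"dx": 0,"dy": 0,"dz": 1,"claw": 8},
  {"ax": 0,"ay": 0,"az": 0,"dx": 0,"dy": 0,"dz": 1,"claw": 8},
  {"ax": 0,"ay": 0,"az": 0,"dx": 0,"dy": 0,"dz": 1,"claw": 8},
  {"ax": 0,"ay": 0,"az": 0,"dx": 0,"dy": 0,"dz": 1,"claw": 8},
  {"ax": 0,"ay": 0,"az": 0,"dx": 0,"dy": 0,"dz": 1,"claw": 8},
  {"ax": 0,"ay": 0,"az": 0,"dx": 0,"dy": 0,"dz": 1,"claw": 8},
  {"ax": 0,"ay": 0,"az": 0,"dx": 0,"dy": 0,"dz": 0,"claw": 8},
  {"ax": 0,"ay": 0,"az": 0,"dx": 0,"dy": 0,"dz": 0,"claw": 8},
])

```text
time_s: 37.75
tcp_pos: [0.5754, -0.0275, 0.1848]
ee_rot: [[0.001, -1.0, 0.002], [-1.0, -0.001, -0.0], [0.0, -0.002, -1.0]]
wrist_force: [-1.1, 0.6, 4.6]
gripper_width: 0.201
gripper_force: 30.0
```

```bash
python3 - <<'E'
from h import *
to(None)
E
```

```text
t 37.8 tcp [ 0.5754 -0.0275  0.1848] yaw -90.0 F [-1.1  0.6  4.6] w 17.5 j [ 13.  20. -11.   0. -59. -13.]
```

Request:
play_rows([
  {"ax": 0,"ay": 0,"az": 0,"dx": 0,"dy": 0,"dz": 1,"claw": 8},
  {"ax": 0,"ay": 0,"az": 0,"dx": 0,"dy": 0,"dz": 0,"claw": 8},
  {"ax": 0,"ay": 0,"az": 0,"dx": 0,"dy": 0,"dz": -25,"claw": 8},
  {"ax": 0,"ay": 0,"az": 0,"dx": 0,"dy": 0,"dz": -30,"claw": 8},
  {"ax": 0,"ay": 0,"az": 0,"dx": 0,"dy": 0,"dz": -25,"claw": 8},
  {"ax": 0,"ay": 0,"az": 0,"dx": 0,"dy": 0,"dz": -8,"claw": 8},
  {"ax": 0,"ay": 0,"az": 0,"dx": 0,"dy": 0,"dz": 0,"claw": 8},
  {"ax": 0,"ay": 0,"az": 0,"dx": 0,"dy": 0,"dz": 0,"claw": 8},
  {"ax": 0,"ay": 0,"az": 0,"dx": 0,"dy": 0,"dz": 25,"claw": 8},
  {"ax": 0,"ay": 0,"az": 0,"dx": 0,"dy": 0,"dz": 30,"claw": 8},
  {"ax": 0,"ay": 0,"az": 0,"dx": 0,"dy": 0,"dz": 22,"claw": 8},
  {"ax": 0,"ay": 0,"az": 0,"dx": 0,"dy": 0,"dz": 8,"claw": 8},
  {"ax": 0,"ay": 0,"az": 0,"dx": 0,"dy": 0,"dz": 1,"claw": 8},
  {"ax": 0,"ay": 0,"az": 0,"dx": 0,"dy": 0,"dz": 1,"claw": 8},
  {"ax": 0,"ay": 0,"az": 0,"dx": 0,"dy": 0,"dz": 1,"claw": 8},
  {"ax": 0,"ay": 0,"az": 0,"dx": 0,"dy": 0,"dz": 0,"claw": 8},
])

```text
time_s: 39.35
tcp_pos: [0.5733, -0.0282, 0.1844]
ee_rot: [[0.001, -1.0, -0.004], [-1.0, -0.001, -0.002], [0.002, 0.004, -1.0]]
wrist_force: [-6.3, 1.2, 13.8]
gripper_width: 0.202
gripper_force: 30.1
```

```bash
python3 - <<'E'
from h import *
to([.5668,.3615,.328])
knob()
E
```

```text
t 39.4 tcp [ 0.5733 -0.0282  0.1844] yaw -89.9 F [-6.3  1.2 13.8] w 17.6 j [ 13.  20. -11.   0. -59. -13.]
 delta tool mm [-389.3    6.6 -144.5]
scene 63 -55.333546 386.48254 291.9875
top 55 -55.399673 381.94534 287.57034
```

Request:
play_rows([
  {"ax": 0,"ay": 0,"az": 0,"dx": 0,"dy": 0,"dz": -15,"claw": 8},
  {"ax": 0,"ay": 0,"az": 0,"dx": 0,"dy": 0,"dz": -35,"claw": 8},
  {"ax": 0,"ay": 0,"az": 0,"dx": 0,"dy": 0,"dz": -40,"claw": 8},
  {"ax": 0,"ay": 0,"az": 0,"dx": 0,"dy": 0,"dz": -35,"claw": 8},
  {"ax": 0,"ay": 0,"az": 0,"dx": 0,"dy": 0,"dz": -20,"claw": 8},
  {"ax": 0,"ay": 0,"az": 0,"dx": -20,"dy": 0,"dz": 0,"claw": 8},
  {"ax": 0,"ay": 0,"az": 0,"dx": -33,"dy": 1,"dz": 0,"claw": 8},
  {"ax": 0,"ay": 0,"az": 0,"dx": -33,"dy": 1,"dz": 0,"claw": 8},
  {"ax": 0,"ay": 0,"az": 0,"dx": -33,"dy": 1,"dz": 0,"claw": 8},
  {"ax": 0,"ay": 0,"az": 0,"dx": -33,"dy": 1,"dz": 0,"claw": 8},
  {"ax": 0,"ay": 0,"az": 0,"dx": -33,"dy": 1,"dz": 0,"claw": 8},
  {"ax": 0,"ay": 0,"az": 0,"dx": -33,"dy": 1,"dz": 0,"claw": 8},
  {"ax": 0,"ay": 0,"az": 0,"dx": -33,"dy": 1,"dz": 0,"claw": 8},
  {"ax": 0,"ay": 0,"az": 0,"dx": -33,"dy": 1,"dz": 0,"claw": 8},
  {"ax": 0,"ay": 0,"az": 0,"dx": -33,"dy": 0,"dz": 0,"claw": 8},
  {"ax": 0,"ay": 0,"az": 0,"dx": -33,"dy": 0,"dz": 0,"claw": 8},
  {"ax": 0,"ay": 0,"az": 0,"dx": -25,"dy": 0,"dz": 0,"claw": 8},
  {"ax": 0,"ay": 0,"az": 0,"dx": -14,"dy": 0,"dz": 0,"claw": 8},
  {"ax": 0,"ay": 0,"az": 0,"dx": 0,"dy": 0,"dz": 0,"claw": 8},
  {"ax": 0,"ay": 0,"az": 0,"dx": 0,"dy": 0,"dz": 0,"claw": 8},
])

```text
time_s: 41.45
tcp_pos: [0.5667, 0.3609, 0.3269]
ee_rot: [[0.0, -1.0, -0.001], [-1.0, -0.0, -0.001], [0.001, 0.001, -1.0]]
wrist_force: [-0.2, -0.8, -0.8]
gripper_width: 0.199
gripper_force: 30.0
```

```bash
python3 - <<'E'
from h import *
to([.5668,.3615,.17])
g=(.5668,.3615)
for k in("scene","top"):
    P=cloud(capture(k)); print(k,circ(P,g,.045,.118,.135),circ(P,g,.04,.165,.24),circ(P,g,.045,.275,.3))
E
```

```text
t 41.5 tcp [0.5667 0.3609 0.3269] yaw -90.0 F [-0.2 -0.8 -0.8] w 17.3 j [ 46.  25.  17.   0. -83. -46.]
 delta tool mm [ -0.8  -0.2 156.9]
scene [5.688e-01 3.647e-01 3.580e-02 2.530e+02] [5.676e-01 3.630e-01 1.790e-02 2.480e+02] [5.683e-01 3.655e-01 3.210e-02 3.290e+02]
top [5.647e-01 3.605e-01 3.460e-02 1.660e+02] [5.626e-01 3.549e-01 1.650e-02 5.500e+01] [5.648e-01 3.575e-01 3.170e-02 1.710e+02]
```

Request:
play_rows([
  {"ax": 0,"ay": 0,"az": 0,"dx": -0.8,"dy": 0,"dz": 15,"claw": 8},
  {"ax": 0,"ay": 0,"az": 0,"dx": 0,"dy": 0,"dz": 20,"claw": 8},
  {"ax": 0,"ay": 0,"az": 0,"dx": 0,"dy": 0,"dz": 20,"claw": 8},
  {"ax": 0,"ay": 0,"az": 0,"dx": 0,"dy": 0,"dz": 25,"claw": 8},
  {"ax": 0,"ay": 0,"az": 0,"dx": 0,"dy": 0,"dz": 30,"claw": 8},
  {"ax": 0,"ay": 0,"az": 0,"dx": 0,"dy": 0,"dz": 30,"claw": 8},
  {"ax": 0,"ay": 0,"az": 0,"dx": 0,"dy": 0,"dz": 12,"claw": 8},
  {"ax": 0,"ay": 0,"az": 0,"dx": 0,"dy": 0,"dz": 3,"claw": 8},
  {"ax": 0,"ay": 0,"az": 0,"dx": 0,"dy": 0,"dz": 1,"claw": 8},
  {"ax": 0,"ay": 0,"az": 0,"dx": 0,"dy": 0,"dz": 1,"claw": 8},
  {"ax": 0,"ay": 0,"az": 0,"dx": 0,"dy": 0,"dz": 0,"claw": 8},
])

```text
time_s: 42.65
tcp_pos: [0.5673, 0.3628, 0.1721]
ee_rot: [[0.0, -1.0, 0.002], [-1.0, -0.0, 0.002], [-0.002, -0.002, -1.0]]
wrist_force: [-1.0, -0.2, -0.8]
gripper_width: 0.198
gripper_force: 30.0
```

```bash
python3 - <<'E'
from h import *
to(None)
E
```

```text
t 42.6 tcp [0.5673 0.3628 0.1721] yaw -90.0 F [-1.  -0.2 -0.8] w 17.2 j [ 46.  29.   3.   0. -63. -46.]
```

Request:
play_rows([
  {"ax": 0,"ay": 0,"az": 0,"dx": 0,"dy": 0,"dz": 1,"claw": 8},
  {"ax": 0,"ay": 0,"az": 0,"dx": 0,"dy": 0,"dz": 1,"claw": 8},
  {"ax": 0,"ay": 0,"az": 0,"dx": 0,"dy": 0,"dz": 1,"claw": 8},
  {"ax": 0,"ay": 0,"az": 0,"dx": 0,"dy": 0,"dz": 0,"claw": 8},
  {"ax": 0,"ay": 0,"az": 0,"dx": 0,"dy": 0,"dz": 0,"claw": 8},
])

```text
time_s: 43.15
tcp_pos: [0.567, 0.3627, 0.1686]
ee_rot: [[0.001, -1.0, 0.001], [-1.0, -0.001, 0.001], [-0.001, -0.001, -1.0]]
wrist_force: [-2.7, -0.3, 4.1]
gripper_width: 0.197
gripper_force: 30.0
```

```bash
python3 - <<'E'
from h import *
to(None)
E
```

```text
t 43.1 tcp [0.567  0.3627 0.1686] yaw -90.0 F [-2.7 -0.3  4.1] w 17.2 j [ 46.  29.   2.   0. -63. -46.]
```

Request:
play_rows([
  {"ax": 0,"ay": 0,"az": 0,"dx": 0,"dy": 0,"dz": 0,"claw": 60},
  {"ax": 0,"ay": 0,"az": 0,"dx": 0,"dy": 0,"dz": 0,"claw": 60},
  {"ax": 0,"ay": 0,"az": 0,"dx": 0,"dy": 0,"dz": 0,"claw": 60},
  {"ax": 0,"ay": 0,"az": 0,"dx": 0,"dy": 0,"dz": -20,"claw": 60},
  {"ax": 0,"ay": 0,"az": 0,"dx": 0,"dy": 0,"dz": -40,"claw": 60},
  {"ax": 0,"ay": 0,"az": 0,"dx": 0,"dy": 0,"dz": -40,"claw": 60},
  {"ax": 0,"ay": 0,"az": 0,"dx": 0,"dy": 0,"dz": -50,"claw": 60},
  {"ax": 0,"ay": 0,"az": 0,"dx": 12,"dy": 30,"dz": 0,"claw": 60},
  {"ax": 0,"ay": 0,"az": 0,"dx": 12,"dy": 30,"dz": 0,"claw": 60},
  {"ax": 0,"ay": 0,"az": 0,"dx": 12,"dy": 30,"dz": 0,"claw": 60},
  {"ax": 0,"ay": 0,"az": 0,"dx": 13,"dy": 31,"dz": 0,"claw": 60},
  {"ax": 0,"ay": 0,"az": 0,"dx": 13,"dy": 31,"dz": 0,"claw": 60},
  {"ax": 0,"ay": 0,"az": 0,"dx": 13,"dy": 31,"dz": 0,"claw": 60},
  {"ax": 0,"ay": 0,"az": -8,"dx": 0,"dy": 0,"dz": 0,"claw": 60},
  {"ax": 0,"ay": 0,"az": -8,"dx": 0,"dy": 0,"dz": 0,"claw": 60},
  {"ax": 0,"ay": 0,"az": -8,"dx": 0,"dy": 0,"dz": 0,"claw": 60},
  {"ax": 0,"ay": 0,"az": -8,"dx": 0,"dy": 0,"dz": 0,"claw": 60},
  {"ax": 0,"ay": 0,"az": -2.2,"dx": 0,"dy": 0,"dz": 0,"claw": 60},
  {"ax": 0,"ay": 0,"az": 0,"dx": 0,"dy": 0,"dz": 0,"claw": 60},
])

```text
time_s: 45.05
tcp_pos: [0.3838, 0.2872, 0.3172]
ee_rot: [[0.562, -0.827, -0.0], [-0.827, -0.562, -0.0], [0.0, 0.0, -1.0]]
wrist_force: [-0.4, 0.2, 0.5]
gripper_width: 0.695
gripper_force: 0.0
```

```bash
python3 - <<'E'
from h import *
to([.384,.288,.074])
for k in("scene","top"):
    P=cloud(capture(k))
    for z0,z1 in((.118,.14),(.19,.22)): print(k,circ(P,(.567,.361),.045,z0,z1))
E
```

```text
t 45.0 tcp [0.3838 0.2872 0.3172] yaw -55.8 F [-0.4  0.2  0.5] w 60.5 j [ 56.   5. -11.  -0. -74. -22.]
 delta tool mm [ -0.6  -0.8 243.2]
scene [5.688e-01 3.648e-01 3.530e-02 4.060e+02]
scene [5.686e-01 3.631e-01 9.800e-03 6.200e+01]
top [5.653e-01 3.612e-01 3.500e-02 2.810e+02]
top [5.657e-01 3.608e-01 9.800e-03 3.900e+01]
```

The brush hangs as it did at the start. Now I turn the selector back to white.

Request:
play_rows([
  {"ax": 0,"ay": 0,"az": 0,"dx": -0.5,"dy": -0.8,"dz": 40,"claw": 60},
  {"ax": 0,"ay": 0,"az": 0,"dx": 0,"dy": 0,"dz": 45,"claw": 60},
  {"ax": 0,"ay": 0,"az": 0,"dx": 0,"dy": 0,"dz": 45,"claw": 60},
  {"ax": 0,"ay": 0,"az": 0,"dx": 0,"dy": 0,"dz": 45,"claw": 60},
  {"ax": 0,"ay": 0,"az": 0,"dx": 0,"dy": 0,"dz": 35,"claw": 60},
  {"ax": 0,"ay": 0,"az": 0,"dx": 0,"dy": 0,"dz": 22,"claw": 60},
  {"ax": 0,"ay": 0,"az": 0,"dx": 0,"dy": 0,"dz": 10,"claw": 60},
  {"ax": 0,"ay": 0,"az": 0,"dx": 0,"dy": 0,"dz": 0,"claw": 60},
  {"ax": 0,"ay": 0,"az": 0,"dx": 0,"dy": 0,"dz": 0,"claw": 5},
  {"ax": 0,"ay": 0,"az": 0,"dx": 0,"dy": 0,"dz": 0,"claw": 5},
  {"ax": 0,"ay": 0,"az": 0,"dx": 0,"dy": 0,"dz": 0,"claw": 5},
  {"ax": 0,"ay": 0,"az": 0,"dx": 0,"dy": 0,"dz": 0,"claw": 5},
  {"ax": 0,"ay": 0,"az": 0,"dx": 0,"dy": 0,"dz": 0,"claw": 5},
  {"ax": 0,"ay": 0,"az": 0,"dx": 0,"dy": 0,"dz": 0,"claw": 5},
  {"ax": 0,"ay": 0,"az": 0,"dx": 0,"dy": 0,"dz": 0,"claw": 5},
  {"ax": 0,"ay": 0,"az": 0,"dx": 0,"dy": 0,"dz": 0,"claw": 5},
])

```text
time_s: 46.75
tcp_pos: [0.3842, 0.2881, 0.0757]
ee_rot: [[0.562, -0.827, -0.0], [-0.827, -0.562, -0.0], [0.0, 0.0, -1.0]]
wrist_force: [-1.0, 0.2, 2.9]
gripper_width: 0.161
gripper_force: 30.0
```

```bash
python3 - <<'E'
from h import *
to(None);print(sense()["gripper_force"])
E
```

```text
t 46.8 tcp [0.3842 0.2881 0.0757] yaw -55.8 F [-1.   0.2  2.9] w 14.0 j [ 56.  19. -31.  -0. -39. -22.]
30.000343057326972
```

Request:
play_rows([
  {"ax": 0,"ay": 0,"az": -7,"dx": 0,"dy": 0,"dz": 0,"claw": 5},
  {"ax": 0,"ay": 0,"az": -7,"dx": 0,"dy": 0,"dz": 0,"claw": 5},
  {"ax": 0,"ay": 0,"az": -7,"dx": 0,"dy": 0,"dz": 0,"claw": 5},
  {"ax": 0,"ay": 0,"az": -7,"dx": 0,"dy": 0,"dz": 0,"claw": 5},
  {"ax": 0,"ay": 0,"az": -7,"dx": 0,"dy": 0,"dz": 0,"claw": 5},
  {"ax": 0,"ay": 0,"az": -7,"dx": 0,"dy": 0,"dz": 0,"claw": 5},
  {"ax": 0,"ay": 0,"az": -7,"dx": 0,"dy": 0,"dz": 0,"claw": 5},
  {"ax": 0,"ay": 0,"az": -7,"dx": 0,"dy": 0,"dz": 0,"claw": 5},
  {"ax": 0,"ay": 0,"az": -6,"dx": 0,"dy": 0,"dz": 0,"claw": 5},
  {"ax": 0,"ay": 0,"az": -6.5,"dx": 0,"dy": 0,"dz": 0,"claw": 5},
  {"ax": 0,"ay": 0,"az": 0,"dx": 0,"dy": 0,"dz": 0,"claw": 5},
  {"ax": 0,"ay": 0,"az": 0,"dx": 0,"dy": 0,"dz": 0,"claw": 87},
  {"ax": 0,"ay": 0,"az": 0,"dx": 0,"dy": 0,"dz": 0,"claw": 87},
  {"ax": 0,"ay": 0,"az": 0,"dx": 0,"dy": 0,"dz": 0,"claw": 87},
  {"ax": 0,"ay": 0,"az": 0,"dx": 0,"dy": 0,"dz": -20,"claw": 87},
  {"ax": 0,"ay": 0,"az": 0,"dx": 0,"dy": 0,"dz": -40,"claw": 87},
  {"ax": 0,"ay": 0,"az": 0,"dx": 0,"dy": 0,"dz": -45,"claw": 87},
  {"ax": 0,"ay": 0,"az": 0,"dx": 0,"dy": 0,"dz": -50,"claw": 87},
  {"ax": 0,"ay": 0,"az": 0,"dx": 0,"dy": 0,"dz": 0,"claw": 87},
])

```text
time_s: 48.65
tcp_pos: [0.3872, 0.2913, 0.2379]
ee_rot: [[0.975, 0.221, 0.011], [0.221, -0.975, 0.012], [0.013, -0.009, -1.0]]
wrist_force: [0.3, 0.6, -0.1]
gripper_width: 0.805
gripper_force: 0.0
```

```bash
python3 - <<'E'
from h import *
to([.5665,.176,.23]);knob()
pots(dict(light=(.566,.176),mid=(.5687,.07),dark=(.575,-.026)),z0=.1)
E
```

```text
t 48.6 tcp [0.3872 0.2913 0.2379] yaw 12.8 F [ 0.3  0.6 -0.1] w 70.1 j [ 56.   8. -19.   0. -62.  46.]
 delta tool mm [149.3 152.1   8.5]
scene 59 14.63997 386.9619 292.1902
scene light [5.661e-01 1.787e-01 3.300e-02 1.610e+02]
scene mid [5.703e-01 7.240e-02 3.310e-02 1.380e+02]
scene dark [ 5.77e-01 -2.39e-02  3.21e-02  1.33e+02]
top light [5.641e-01 1.757e-01 3.080e-02 9.600e+01]
top mid [5.669e-01 6.840e-02 3.080e-02 9.300e+01]
top dark [ 5.74e-01 -2.79e-02  3.13e-02  9.90e+01]
```

Request:
play_rows([
  {"ax": 0,"ay": 0,"az": 8,"dx": 0,"dy": 0,"dz": 0,"claw": 87},
  {"ax": 0,"ay": 0,"az": 8,"dx": 0,"dy": 0,"dz": 0,"claw": 87},
  {"ax": 0,"ay": 0,"az": 8,"dx": 0,"dy": 0,"dz": 0,"claw": 87},
  {"ax": 0,"ay": 0,"az": 8,"dx": 0,"dy": 0,"dz": 0,"claw": 87},
  {"ax": 0,"ay": 0,"az": 8,"dx": 0,"dy": 0,"dz": 0,"claw": 87},
  {"ax": 0,"ay": 0,"az": 8,"dx": 0,"dy": 0,"dz": 0,"claw": 87},
  {"ax": 0,"ay": 0,"az": 8,"dx": 0,"dy": 0,"dz": 0,"claw": 87},
  {"ax": 0,"ay": 0,"az": 8,"dx": 0,"dy": 0,"dz": 0,"claw": 87},
  {"ax": 0,"ay": 0,"az": 8,"dx": 0,"dy": 0,"dz": 0,"claw": 87},
  {"ax": 0,"ay": 0,"az": 8,"dx": 0,"dy": 0,"dz": 0,"claw": 87},
  {"ax": 0,"ay": 0,"az": 8,"dx": 0,"dy": 0,"dz": 0,"claw": 87},
  {"ax": 0,"ay": 0,"az": 8,"dx": 0,"dy": 0,"dz": 0,"claw": 87},
  {"ax": 0,"ay": 0,"az": 6.8,"dx": 0,"dy": 0,"dz": 0,"claw": 87},
  {"ax": 0,"ay": 0,"az": 0,"dx": 0,"dy": 0,"dz": 0,"claw": 87},
])

```text
time_s: 50.25
tcp_pos: [0.3837, 0.2875, 0.2288]
ee_rot: [[-0.001, -1.0, -0.002], [-1.0, 0.001, -0.003], [0.003, 0.002, -1.0]]
wrist_force: [-0.2, 1.1, 0.4]
gripper_width: 1.0
gripper_force: 0.0
```

Request:
play_rows([
  {"ax": 0,"ay": 0,"az": 0,"dx": 31,"dy": -19,"dz": 0,"claw": 87},
  {"ax": 0,"ay": 0,"az": 0,"dx": 31,"dy": -19,"dz": 0,"claw": 87},
  {"ax": 0,"ay": 0,"az": 0,"dx": 31,"dy": -19,"dz": 0,"claw": 87},
  {"ax": 0,"ay": 0,"az": 0,"dx": 31,"dy": -19,"dz": 0,"claw": 87},
  {"ax": 0,"ay": 0,"az": 0,"dx": 31,"dy": -19,"dz": 0,"claw": 87},
  {"ax": 0,"ay": 0,"az": 0,"dx": 31,"dy": -19,"dz": 0,"claw": 87},
  {"ax": 0,"ay": 0,"az": 0,"dx": 31,"dy": -19,"dz": 0,"claw": 87},
  {"ax": 0,"ay": 0,"az": 0,"dx": 31,"dy": -19,"dz": 0,"claw": 87},
  {"ax": 0,"ay": 0,"az": 0,"dx": 31,"dy": -19,"dz": 0,"claw": 87},
  {"ax": 0,"ay": 0,"az": 0,"dx": 35,"dy": -20,"dz": 0,"claw": 87},
  {"ax": 0,"ay": 0,"az": 0,"dx": 0,"dy": 0,"dz": 0,"claw": 87},
])

```text
time_s: 51.35
tcp_pos: [0.5759, -0.0295, 0.2285]
ee_rot: [[-0.004, -1.0, -0.003], [-1.0, 0.004, -0.001], [0.001, 0.003, -1.0]]
wrist_force: [-0.5, 0.5, 0.3]
gripper_width: 1.001
gripper_force: 0.0
```

```bash
python3 - <<'E'
from h import *
pots(dict(light=(.566,.176),mid=(.5687,.07),dark=(.575,-.026)),z0=.1)
to([.575,-.0265,.088]);knob()
E
```

```text
scene light [5.678e-01 1.794e-01 3.320e-02 1.610e+02]
scene mid [5.686e-01 7.260e-02 3.230e-02 1.420e+02]
scene dark [ 5.767e-01 -2.290e-02  3.200e-02  1.280e+02]
top light None
top mid [5.665e-01 6.820e-02 3.040e-02 5.500e+01]
top dark [ 0.5733 -0.028   0.0305 25.    ]
t 51.5 tcp [ 0.5744 -0.0269  0.2289] yaw -90.1 F [-0.8 -0.1 -0.4] w 87.2 j [ 13.  18.  -7.  -0. -65. -14.]
 delta tool mm [ -0.5  -1.1 140.9]
scene 59 14.541246 387.01 292.39066
top 55 12.874073 381.40707 286.98254
```

The selector is at white. I pick the dark pot off the grille.

Request:
play_rows([
  {"ax": 0,"ay": 0,"az": 0,"dx": 0,"dy": 0,"dz": 40,"claw": 87},
  {"ax": 0,"ay": 0,"az": 0,"dx": 0,"dy": 0,"dz": 40,"claw": 87},
  {"ax": 0,"ay": 0,"az": 0,"dx": 0,"dy": 0,"dz": 35,"claw": 87},
  {"ax": 0,"ay": 0,"az": 0,"dx": 0,"dy": 0,"dz": 18,"claw": 87},
  {"ax": 0,"ay": 0,"az": 0,"dx": 0,"dy": 0,"dz": 8,"claw": 87},
  {"ax": 0,"ay": 0,"az": 0,"dx": 0,"dy": 0,"dz": 0,"claw": 50},
  {"ax": 0,"ay": 0,"az": 0,"dx": 0,"dy": 0,"dz": 0,"claw": 50},
  {"ax": 0,"ay": 0,"az": 0,"dx": 0,"dy": 0,"dz": 0,"claw": 50},
  {"ax": 0,"ay": 0,"az": 0,"dx": 0,"dy": 0,"dz": 0,"claw": 50},
  {"ax": 0,"ay": 0,"az": 0,"dx": 0,"dy": 0,"dz": 0,"claw": 50},
  {"ax": 0,"ay": 0,"az": 0,"dx": 0,"dy": 0,"dz": -15,"claw": 50},
  {"ax": 0,"ay": 0,"az": 0,"dx": 0,"dy": 0,"dz": -30,"claw": 50},
  {"ax": 0,"ay": 0,"az": 0,"dx": 0,"dy": 0,"dz": -40,"claw": 50},
  {"ax": 0,"ay": 0,"az": 0,"dx": 0,"dy": 0,"dz": -40,"claw": 50},
  {"ax": 0,"ay": 0,"az": 0,"dx": 0,"dy": 0,"dz": -20,"claw": 50},
  {"ax": 0,"ay": 0,"az": 0,"dx": 0,"dy": 0,"dz": 0,"claw": 50},
])

```text
time_s: 53.15
tcp_pos: [0.5763, -0.026, 0.2384]
ee_rot: [[-0.001, -1.0, 0.008], [-1.0, 0.001, 0.001], [-0.001, -0.008, -1.0]]
wrist_force: [0.2, 0.2, -1.7]
gripper_width: 0.708
gripper_force: 30.0
```

```bash
python3 - <<'E'
from h import *
to([.43,-.33,.074])
E
```

```text
t 53.1 tcp [ 0.5763 -0.026   0.2384] yaw -90.1 F [ 0.2  0.2 -1.7] w 61.6 j [ 14.  17.  -7.   0. -66. -14.]
 delta tool mm [304.4 147.2 162.9]
```

Request:
play_rows([
  {"ax": 0,"ay": 0,"az": 0,"dx": 20,"dy": 9,"dz": 0,"claw": 50},
  {"ax": 0,"ay": 0,"az": 0,"dx": 33,"dy": 16,"dz": 0,"claw": 50},
  {"ax": 0,"ay": 0,"az": 0,"dx": 33,"dy": 16,"dz": 0,"claw": 50},
  {"ax": 0,"ay": 0,"az": 0,"dx": 33,"dy": 16,"dz": 0,"claw": 50},
  {"ax": 0,"ay": 0,"az": 0,"dx": 33,"dy": 16,"dz": 0,"claw": 50},
  {"ax": 0,"ay": 0,"az": 0,"dx": 33,"dy": 16,"dz": 0,"claw": 50},
  {"ax": 0,"ay": 0,"az": 0,"dx": 33,"dy": 16,"dz": 0,"claw": 50},
  {"ax": 0,"ay": 0,"az": 0,"dx": 33,"dy": 16,"dz": 0,"claw": 50},
  {"ax": 0,"ay": 0,"az": 0,"dx": 33,"dy": 16,"dz": 0,"claw": 50},
  {"ax": 0,"ay": 0,"az": 0,"dx": 20,"dy": 9,"dz": 0,"claw": 50},
  {"ax": 0,"ay": 0,"az": 0,"dx": 0,"dy": 0,"dz": 20,"claw": 50},
  {"ax": 0,"ay": 0,"az": 0,"dx": 0,"dy": 0,"dz": 40,"claw": 50},
  {"ax": 0,"ay": 0,"az": 0,"dx": 0,"dy": 0,"dz": 40,"claw": 50},
  {"ax": 0,"ay": 0,"az": 0,"dx": 0,"dy": 0,"dz": 34,"claw": 50},
  {"ax": 0,"ay": 0,"az": 0,"dx": 0,"dy": 0,"dz": 18,"claw": 50},
  {"ax": 0,"ay": 0,"az": 0,"dx": 0,"dy": 0,"dz": 4,"claw": 50},
  {"ax": 0,"ay": 0,"az": 0,"dx": 0,"dy": 0,"dz": 0,"claw": 50},
])

```text
time_s: 54.85
tcp_pos: [0.4266, -0.3292, 0.0768]
ee_rot: [[-0.002, -1.0, -0.004], [-1.0, 0.002, 0.002], [-0.002, 0.004, -1.0]]
wrist_force: [0.4, 0.4, -2.0]
gripper_width: 0.712
gripper_force: 30.0
```

```bash
python3 - <<'E'
from h import *
to([.43,-.33,.074])
E
```

```text
t 54.9 tcp [ 0.4266 -0.3292  0.0768] yaw -90.1 F [ 0.4  0.4 -2. ] w 62.0 j [-20.  24. -23.  -0. -43.  20.]
 delta tool mm [ 0.8 -3.4  2.8]
```

Request:
play_rows([
  {"ax": 0,"ay": 0,"az": 0,"dx": 0,"dy": 0,"dz": 2,"claw": 50},
  {"ax": 0,"ay": 0,"az": 0,"dx": 0,"dy": 0,"dz": 1.5,"claw": 50},
  {"ax": 0,"ay": 0,"az": 0,"dx": 0,"dy": 0,"dz": 0,"claw": 87},
  {"ax": 0,"ay": 0,"az": 0,"dx": 0,"dy": 0,"dz": 0,"claw": 87},
  {"ax": 0,"ay": 0,"az": 0,"dx": 0,"dy": 0,"dz": 0,"claw": 87},
  {"ax": 0,"ay": 0,"az": 0,"dx": 0,"dy": 0,"dz": -20,"claw": 87},
  {"ax": 0,"ay": 0,"az": 0,"dx": 0,"dy": 0,"dz": -40,"claw": 87},
  {"ax": 0,"ay": 0,"az": 0,"dx": 0,"dy": 0,"dz": -45,"claw": 87},
  {"ax": 0,"ay": 0,"az": 0,"dx": 0,"dy": 0,"dz": -50,"claw": 87},
  {"ax": 0,"ay": 0,"az": 0,"dx": -38,"dy": -14,"dz": 0,"claw": 87},
  {"ax": 0,"ay": 0,"az": 0,"dx": -40,"dy": -14,"dz": 0,"claw": 87},
  {"ax": 0,"ay": 0,"az": 0,"dx": -40,"dy": -14,"dz": 0,"claw": 87},
  {"ax": 0,"ay": 0,"az": 0,"dx": -40,"dy": -14,"dz": 0,"claw": 87},
  {"ax": 0,"ay": 0,"az": 0,"dx": -40,"dy": -14,"dz": 0,"claw": 87},
  {"ax": 0,"ay": 0,"az": 0,"dx": -40,"dy": -14,"dz": 0,"claw": 87},
  {"ax": 0,"ay": 0,"az": 0,"dx": -40,"dy": -14,"dz": 0,"claw": 87},
  {"ax": 0,"ay": 0,"az": 0,"dx": -40,"dy": -14,"dz": 0,"claw": 87},
  {"ax": 0,"ay": 0,"az": 0,"dx": -40,"dy": -14,"dz": 0,"claw": 87},
  {"ax": 0,"ay": 0,"az": 0,"dx": -42,"dy": -15,"dz": 0,"claw": 87},
  {"ax": 0,"ay": 0,"az": 0,"dx": 0,"dy": 0,"dz": 0,"claw": 87},
])

```text
time_s: 56.85
tcp_pos: [0.5715, 0.0742, 0.2292]
ee_rot: [[0.004, -1.0, 0.001], [-1.0, -0.004, 0.001], [-0.001, -0.001, -1.0]]
wrist_force: [-1.0, -0.6, 0.4]
gripper_width: 0.999
gripper_force: 0.0
```

```bash
python3 - <<'E'
from h import *
pots(dict(light=(.566,.176),mid=(.5687,.07),dark=(.428,-.33)),z0=.088)
to([.5685,.0705,.088])
E
```

```text
scene light [5.673e-01 1.778e-01 3.340e-02 2.480e+02]
scene mid [5.707e-01 7.080e-02 3.300e-02 2.190e+02]
scene dark [ 4.284e-01 -3.273e-01  3.450e-02  8.800e+01]
top light [5.557e-01 1.717e-01 2.890e-02 5.600e+01]
top mid [5.609e-01 9.220e-02 1.450e-02 1.700e+01]
top dark [ 4.260e-01 -3.315e-01  3.130e-02  1.140e+02]
t 57.0 tcp [0.5698 0.0708 0.2293] yaw -90.0 F [ 0.7 -0.5 -0.2] w 87.2 j [ 23.  17.  -7.  -0. -65. -23.]
 delta tool mm [  0.3   1.1 141.3]
```

Request:
play_rows([
  {"ax": 0,"ay": 0,"az": 0,"dx": 0,"dy": 1,"dz": 40,"claw": 87},
  {"ax": 0,"ay": 0,"az": 0,"dx": 0,"dy": 0,"dz": 40,"claw": 87},
  {"ax": 0,"ay": 0,"az": 0,"dx": 0,"dy": 0,"dz": 35,"claw": 87},
  {"ax": 0,"ay": 0,"az": 0,"dx": 0,"dy": 0,"dz": 18,"claw": 87},
  {"ax": 0,"ay": 0,"az": 0,"dx": 0,"dy": 0,"dz": 8,"claw": 87},
  {"ax": 0,"ay": 0,"az": 0,"dx": 0,"dy": 0,"dz": 0,"claw": 50},
  {"ax": 0,"ay": 0,"az": 0,"dx": 0,"dy": 0,"dz": 0,"claw": 50},
  {"ax": 0,"ay": 0,"az": 0,"dx": 0,"dy": 0,"dz": 0,"claw": 50},
  {"ax": 0,"ay": 0,"az": 0,"dx": 0,"dy": 0,"dz": 0,"claw": 50},
  {"ax": 0,"ay": 0,"az": 0,"dx": 0,"dy": 0,"dz": 0,"claw": 50},
  {"ax": 0,"ay": 0,"az": 0,"dx": 0,"dy": 0,"dz": -15,"claw": 50},
  {"ax": 0,"ay": 0,"az": 0,"dx": 0,"dy": 0,"dz": -30,"claw": 50},
  {"ax": 0,"ay": 0,"az": 0,"dx": 0,"dy": 0,"dz": -40,"claw": 50},
  {"ax": 0,"ay": 0,"az": 0,"dx": 0,"dy": 0,"dz": -40,"claw": 50},
  {"ax": 0,"ay": 0,"az": 0,"dx": 0,"dy": 0,"dz": -20,"claw": 50},
  {"ax": 0,"ay": 0,"az": 0,"dx": 0,"dy": 0,"dz": 0,"claw": 50},
  {"ax": 0,"ay": 0,"az": 0,"dx": 0,"dy": 0,"dz": 0,"claw": 50},
])

```text
time_s: 58.65
tcp_pos: [0.568, 0.07, 0.2331]
ee_rot: [[-0.002, -1.0, -0.002], [-1.0, 0.002, 0.001], [-0.001, 0.002, -1.0]]
wrist_force: [-0.4, 0.4, -2.5]
gripper_width: 0.708
gripper_force: 29.9
```

```bash
python3 - <<'E'
from h import *
to([.57,-.33,.074])
E
```

```text
t 58.6 tcp [0.568  0.07   0.2331] yaw -90.1 F [-0.4  0.4 -2.5] w 61.6 j [ 23.  17.  -7.  -0. -66. -23.]
 delta tool mm [400.   -3.  158.8]
```

Request:
play_rows([
  {"ax": 0,"ay": 0,"az": 0,"dx": 20,"dy": 0,"dz": 0,"claw": 50},
  {"ax": 0,"ay": 0,"az": 0,"dx": 40,"dy": 0,"dz": 0,"claw": 50},
  {"ax": 0,"ay": 0,"az": 0,"dx": 40,"dy": 0,"dz": 0,"claw": 50},
  {"ax": 0,"ay": 0,"az": 0,"dx": 40,"dy": 0,"dz": 0,"claw": 50},
  {"ax": 0,"ay": 0,"az": 0,"dx": 40,"dy": 0,"dz": 0,"claw": 50},
  {"ax": 0,"ay": 0,"az": 0,"dx": 40,"dy": 0,"dz": 0,"claw": 50},
  {"ax": 0,"ay": 0,"az": 0,"dx": 40,"dy": 0,"dz": 0,"claw": 50},
  {"ax": 0,"ay": 0,"az": 0,"dx": 40,"dy": 0,"dz": 0,"claw": 50},
  {"ax": 0,"ay": 0,"az": 0,"dx": 40,"dy": 0,"dz": 0,"claw": 50},
  {"ax": 0,"ay": 0,"az": 0,"dx": 40,"dy": -2,"dz": 0,"claw": 50},
  {"ax": 0,"ay": 0,"az": 0,"dx": 20,"dy": -1,"dz": 0,"claw": 50},
  {"ax": 0,"ay": 0,"az": 0,"dx": 0,"dy": 0,"dz": 20,"claw": 50},
  {"ax": 0,"ay": 0,"az": 0,"dx": 0,"dy": 0,"dz": 40,"claw": 50},
  {"ax": 0,"ay": 0,"az": 0,"dx": 0,"dy": 0,"dz": 40,"claw": 50},
  {"ax": 0,"ay": 0,"az": 0,"dx": 0,"dy": 0,"dz": 34,"claw": 50},
  {"ax": 0,"ay": 0,"az": 0,"dx": 0,"dy": 0,"dz": 18,"claw": 50},
  {"ax": 0,"ay": 0,"az": 0,"dx": 0,"dy": 0,"dz": 4,"claw": 50},
  {"ax": 0,"ay": 0,"az": 0,"dx": 0,"dy": 0,"dz": 0,"claw": 50},
])

```text
time_s: 60.45
tcp_pos: [0.569, -0.3292, 0.075]
ee_rot: [[-0.002, -1.0, -0.007], [-1.0, 0.002, 0.002], [-0.002, 0.007, -1.0]]
wrist_force: [0.2, 0.2, -2.2]
gripper_width: 0.71
gripper_force: 30.5
```

```bash
python3 - <<'E'
from h import *
to([.57,-.33,.074])
E
```

```text
t 60.5 tcp [ 0.569  -0.3292  0.075 ] yaw -90.1 F [ 0.2  0.2 -2.2] w 61.8 j [-16.  33.  -5.  -0. -52.  16.]
 delta tool mm [ 0.8 -1.   1. ]
```

Request:
play_rows([
  {"ax": 0,"ay": 0,"az": 0,"dx": 0,"dy": 0,"dz": 1.5,"claw": 50},
  {"ax": 0,"ay": 0,"az": 0,"dx": 0,"dy": 0,"dz": 1,"claw": 50},
  {"ax": 0,"ay": 0,"az": 0,"dx": 0,"dy": 0,"dz": 0,"claw": 87},
  {"ax": 0,"ay": 0,"az": 0,"dx": 0,"dy": 0,"dz": 0,"claw": 87},
  {"ax": 0,"ay": 0,"az": 0,"dx": 0,"dy": 0,"dz": 0,"claw": 87},
  {"ax": 0,"ay": 0,"az": 0,"dx": 0,"dy": 0,"dz": -20,"claw": 87},
  {"ax": 0,"ay": 0,"az": 0,"dx": 0,"dy": 0,"dz": -40,"claw": 87},
  {"ax": 0,"ay": 0,"az": 0,"dx": 0,"dy": 0,"dz": -45,"claw": 87},
  {"ax": 0,"ay": 0,"az": 0,"dx": 0,"dy": 0,"dz": -50,"claw": 87},
  {"ax": 0,"ay": 0,"az": 0,"dx": -46,"dy": 0,"dz": 0,"claw": 87},
  {"ax": 0,"ay": 0,"az": 0,"dx": -46,"dy": 0,"dz": 0,"claw": 87},
  {"ax": 0,"ay": 0,"az": 0,"dx": -46,"dy": 0,"dz": 0,"claw": 87},
  {"ax": 0,"ay": 0,"az": 0,"dx": -46,"dy": 0,"dz": 0,"claw": 87},
  {"ax": 0,"ay": 0,"az": 0,"dx": -46,"dy": 0,"dz": 0,"claw": 87},
  {"ax": 0,"ay": 0,"az": 0,"dx": -46,"dy": 0,"dz": 0,"claw": 87},
  {"ax": 0,"ay": 0,"az": 0,"dx": -46,"dy": 0,"dz": 0,"claw": 87},
  {"ax": 0,"ay": 0,"az": 0,"dx": -46,"dy": 0,"dz": 0,"claw": 87},
  {"ax": 0,"ay": 0,"az": 0,"dx": -46,"dy": 0,"dz": 0,"claw": 87},
  {"ax": 0,"ay": 0,"az": 0,"dx": -46,"dy": 0,"dz": 0,"claw": 87},
  {"ax": 0,"ay": 0,"az": 0,"dx": -46,"dy": 3,"dz": 0,"claw": 87},
])

```text
time_s: 62.45
tcp_pos: [0.5692, 0.1781, 0.2308]
ee_rot: [[-0.001, -1.0, 0.001], [-1.0, 0.001, 0.001], [-0.001, -0.001, -1.0]]
wrist_force: [0.9, 0.5, 0.8]
gripper_width: 0.997
gripper_force: 0.0
```

```bash
python3 - <<'E'
from h import *
pots(dict(light=(.566,.176),mid=(.57,-.33),dark=(.428,-.33)),z0=.088)
for k in range(2): capture("top")
to([.566,.1765,.088])
E
```

```text
scene light [5.693e-01 1.781e-01 3.300e-02 2.520e+02]
scene mid [ 5.721e-01 -3.256e-01  3.460e-02  8.900e+01]
scene dark [ 4.304e-01 -3.287e-01  3.300e-02  9.000e+01]
top light [5.637e-01 1.757e-01 3.070e-02 7.000e+01]
top mid [ 5.683e-01 -3.298e-01  3.110e-02  1.060e+02]
top dark [ 4.259e-01 -3.315e-01  3.150e-02  1.150e+02]
t 62.6 tcp [0.569  0.1771 0.2304] yaw -90.0 F [ 0.6 -0.1 -0.2] w 87.0 j [ 33.  19.  -4.  -0. -66. -33.]
 delta tool mm [  0.6   3.  142.4]
```

Request:
play_rows([
  {"ax": 0,"ay": 0,"az": 0,"dx": 0,"dy": 3,"dz": 40,"claw": 87},
  {"ax": 0,"ay": 0,"az": 0,"dx": 0,"dy": 0,"dz": 40,"claw": 87},
  {"ax": 0,"ay": 0,"az": 0,"dx": 0,"dy": 0,"dz": 35,"claw": 87},
  {"ax": 0,"ay": 0,"az": 0,"dx": 0,"dy": 0,"dz": 19,"claw": 87},
  {"ax": 0,"ay": 0,"az": 0,"dx": 0,"dy": 0,"dz": 8,"claw": 87},
  {"ax": 0,"ay": 0,"az": 0,"dx": 0,"dy": 0,"dz": 0,"claw": 50},
  {"ax": 0,"ay": 0,"az": 0,"dx": 0,"dy": 0,"dz": 0,"claw": 50},
  {"ax": 0,"ay": 0,"az": 0,"dx": 0,"dy": 0,"dz": 0,"claw": 50},
  {"ax": 0,"ay": 0,"az": 0,"dx": 0,"dy": 0,"dz": 0,"claw": 50},
  {"ax": 0,"ay": 0,"az": 0,"dx": 0,"dy": 0,"dz": 0,"claw": 50},
  {"ax": 0,"ay": 0,"az": 0,"dx": 0,"dy": 0,"dz": -15,"claw": 50},
  {"ax": 0,"ay": 0,"az": 0,"dx": 0,"dy": 0,"dz": -30,"claw": 50},
  {"ax": 0,"ay": 0,"az": 0,"dx": 0,"dy": 0,"dz": -40,"claw": 50},
  {"ax": 0,"ay": 0,"az": 0,"dx": 0,"dy": 0,"dz": -40,"claw": 50},
  {"ax": 0,"ay": 0,"az": 0,"dx": 0,"dy": 0,"dz": -20,"claw": 50},
  {"ax": 0,"ay": 0,"az": 0,"dx": 0,"dy": 0,"dz": 0,"claw": 50},
  {"ax": 0,"ay": 0,"az": 0,"dx": 0,"dy": 0,"dz": 0,"claw": 50},
])

```text
time_s: 64.35
tcp_pos: [0.5653, 0.1758, 0.2328]
ee_rot: [[-0.002, -1.0, -0.001], [-1.0, 0.002, 0.0], [-0.0, 0.001, -1.0]]
wrist_force: [0.0, 0.9, -1.7]
gripper_width: 0.713
gripper_force: 29.9
```

```bash
python3 - <<'E'
from h import *
to([.50,-.20,.074])
E
```

```text
t 64.3 tcp [0.5653 0.1758 0.2328] yaw -90.1 F [ 0.   0.9 -1.7] w 62.1 j [ 33.  19.  -5.  -0. -66. -33.]
 delta tool mm [376.   64.4 158.7]
```

Request:
play_rows([
  {"ax": 0,"ay": 0,"az": 0,"dx": 20,"dy": 3,"dz": 0,"claw": 50},
  {"ax": 0,"ay": 0,"az": 0,"dx": 37,"dy": 6,"dz": 0,"claw": 50},
  {"ax": 0,"ay": 0,"az": 0,"dx": 37,"dy": 6,"dz": 0,"claw": 50},
  {"ax": 0,"ay": 0,"az": 0,"dx": 37,"dy": 6,"dz": 0,"claw": 50},
  {"ax": 0,"ay": 0,"az": 0,"dx": 37,"dy": 6,"dz": 0,"claw": 50},
  {"ax": 0,"ay": 0,"az": 0,"dx": 37,"dy": 7,"dz": 0,"claw": 50},
  {"ax": 0,"ay": 0,"az": 0,"dx": 37,"dy": 7,"dz": 0,"claw": 50},
  {"ax": 0,"ay": 0,"az": 0,"dx": 37,"dy": 7,"dz": 0,"claw": 50},
  {"ax": 0,"ay": 0,"az": 0,"dx": 37,"dy": 7,"dz": 0,"claw": 50},
  {"ax": 0,"ay": 0,"az": 0,"dx": 37,"dy": 7,"dz": 0,"claw": 50},
  {"ax": 0,"ay": 0,"az": 0,"dx": 23,"dy": 2,"dz": 0,"claw": 50},
  {"ax": 0,"ay": 0,"az": 0,"dx": 0,"dy": 0,"dz": 20,"claw": 50},
  {"ax": 0,"ay": 0,"az": 0,"dx": 0,"dy": 0,"dz": 40,"claw": 50},
  {"ax": 0,"ay": 0,"az": 0,"dx": 0,"dy": 0,"dz": 40,"claw": 50},
  {"ax": 0,"ay": 0,"az": 0,"dx": 0,"dy": 0,"dz": 34,"claw": 50},
  {"ax": 0,"ay": 0,"az": 0,"dx": 0,"dy": 0,"dz": 18,"claw": 50},
  {"ax": 0,"ay": 0,"az": 0,"dx": 0,"dy": 0,"dz": 4,"claw": 50},
  {"ax": 0,"ay": 0,"az": 0,"dx": 0,"dy": 0,"dz": 0,"claw": 50},
])

```text
time_s: 66.15
tcp_pos: [0.499, -0.2003, 0.0757]
ee_rot: [[-0.002, -1.0, -0.006], [-1.0, 0.002, 0.001], [-0.001, 0.006, -1.0]]
wrist_force: [-0.4, 0.3, -2.1]
gripper_width: 0.716
gripper_force: 30.1
```

```bash
python3 - <<'E'
from h import *
to([.5,-.20,.074])
E
```

```text
t 66.2 tcp [ 0.499  -0.2003  0.0757] yaw -90.1 F [-0.4  0.3 -2.1] w 62.3 j [ -5.  24. -23.  -0. -43.   4.]
 delta tool mm [-0.3 -1.1  1.7]
```

Request:
play_rows([
  {"ax": 0,"ay": 0,"az": 0,"dx": 0,"dy": 0,"dz": 1.5,"claw": 50},
  {"ax": 0,"ay": 0,"az": 0,"dx": 0,"dy": 0,"dz": 1,"claw": 50},
  {"ax": 0,"ay": 0,"az": 0,"dx": 0,"dy": 0,"dz": 0,"claw": 87},
  {"ax": 0,"ay": 0,"az": 0,"dx": 0,"dy": 0,"dz": 0,"claw": 87},
  {"ax": 0,"ay": 0,"az": 0,"dx": 0,"dy": 0,"dz": 0,"claw": 87},
  {"ax": 0,"ay": 0,"az": 0,"dx": 0,"dy": 0,"dz": -20,"claw": 87},
  {"ax": 0,"ay": 0,"az": 0,"dx": 0,"dy": 0,"dz": -40,"claw": 87},
  {"ax": 0,"ay": 0,"az": 0,"dx": 0,"dy": 0,"dz": -45,"claw": 87},
  {"ax": 0,"ay": 0,"az": 0,"dx": 0,"dy": 0,"dz": -50,"claw": 87},
  {"ax": 0,"ay": 0,"az": 0,"dx": -40,"dy": 20,"dz": 0,"claw": 87},
  {"ax": 0,"ay": 0,"az": 0,"dx": -40,"dy": 20,"dz": 0,"claw": 87},
  {"ax": 0,"ay": 0,"az": 0,"dx": -40,"dy": 20,"dz": 0,"claw": 87},
  {"ax": 0,"ay": 0,"az": 0,"dx": -40,"dy": 20,"dz": 0,"claw": 87},
  {"ax": 0,"ay": 0,"az": 0,"dx": -40,"dy": 0,"dz": 0,"claw": 87},
  {"ax": 0,"ay": 0,"az": 0,"dx": 0,"dy": 0,"dz": 0,"claw": 87},
  {"ax": 0,"ay": 0,"az": 0,"dx": 0,"dy": 0,"dz": 0,"claw": 87},
])

```text
time_s: 67.75
tcp_pos: [0.4218, 0.0009, 0.2302]
ee_rot: [[0.001, -1.0, 0.001], [-1.0, -0.001, 0.0], [-0.0, -0.001, -1.0]]
wrist_force: [-0.5, -0.6, -0.4]
gripper_width: 1.0
gripper_force: 0.0
```

```bash
python3 - <<'E'
from h import *
to(None)
pots(dict(light=(.5,-.2),mid=(.57,-.33),dark=(.428,-.33)),z0=.088);knob()
cv2.imwrite("pics/end.png",cv2.resize(capture("scene")["frame"],(800,600)))
E
```

```text
t 67.8 tcp [0.4218 0.0009 0.2302] yaw -89.9 F [-0.5 -0.6 -0.4] w 87.0 j [ 22.   2. -27.  -0. -61. -22.]
scene light [ 5.033e-01 -1.942e-01  3.470e-02  9.800e+01]
scene mid [ 5.707e-01 -3.258e-01  3.400e-02  8.800e+01]
scene dark [ 4.291e-01 -3.274e-01  3.390e-02  9.200e+01]
top light [ 4.985e-01 -2.000e-01  3.100e-02  9.700e+01]
top mid [ 5.681e-01 -3.288e-01  3.120e-02  1.080e+02]
top dark [ 4.266e-01 -3.316e-01  3.130e-02  1.090e+02]
scene 59 13.847932 386.4831 292.3297
top 21 -14.385669 393.31586 290.5342
```

View pics/end.png

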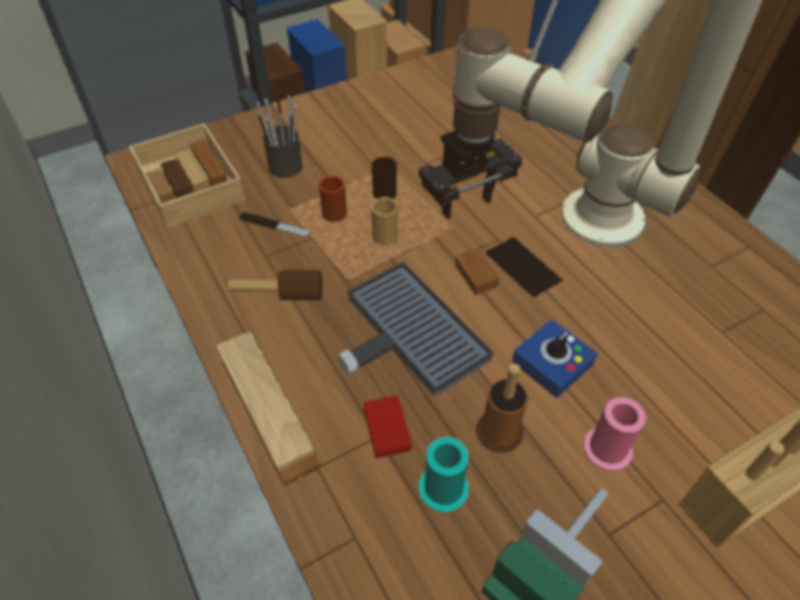

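All three pots stand on the mat: dark (384,178), red (333,198) and light (385,222). The brush hangs in its stand (505,410), the knob is at white (scene fit 13.8°) and the gripper is clear of everything. The top view's -14° reading is only 21 points because the arm blocks it.

```bash
python3 -c "
from station import *
print(finish_job())"
```

```text
the job is handed in; nothing more can be done
None
```

The job is handed in after about 68 s of robot time: all three pots were brushed palest to darkest and stand upright on the cork mat, the brush hangs in its stand, and the selector is back on white; no verdict came back.

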